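Open a sample vial held in locking forceps

TASK

Stand the closed flip-top sample vial in the jaws of the locking forceps on the clamp stand and push the loose ring handle in until the ratchet holds the vial by itself. With the vial held, flip its lid right open, then press the loose ring handle down to free the ratchet so that the jaws spring open, and stand the open vial upright on the white tile without disturbing the other things on the bench.

Things in the scene. Friction and masses are not known exactly. Their poses are not given: they have to be found in the camera images.
- stand: Heavy grey clamp stand, fixed, holding a 210 mm steel locking forceps (scissor shape, bowed jaws, ring handles) level 34 mm above the bench. Origin on the bench below the pivot; x along the forceps to the jaws, z up. The half with its ring at -y and its jaw at +y is fixed; the half with its ring at +y and jaw at -y turns. Base plate 10 mm high: x -98 to 6, y -74 to 14 mm.
- pivot (a point): The forceps' pivot axis (vertical), 34 mm above the bench. The jaws end in rubber-shod blades 4.5 mm thick and 12 mm high (28 to 40 mm above the bench), bowed to fit a 25 mm vial; their tips are 69 mm from the pivot.
- clamp_block (a point): Centre of the dark square block that grips the fixed half: 26 x 19 mm, its top 45 mm above the bench; its black thumb screw sticks out to the stand's -y, 30 mm from this point. The tallest part of the stand.
- fixed_ring (a point): Centre of the fixed ring handle (31 mm across), in the stand's frame at x -125, y -22 mm, 34 mm above the bench.
- pocket (a point): On the bench, 55 mm ahead of the pivot along the stand's x: the middle of the pocket where the vial stands when the jaws close on it. With the jaws open the vial (25 mm wide) can be let down between them from above, or slid in past the tips; within about 6 mm of this point is good, the jaws then centre it.
- ring (a point): Centre of the moving half's ring handle: polished steel, 31 mm across, 21 mm inside, bar 5 mm thick, 127 mm from the pivot, 34 mm above the bench. Stand's frame: x -105, y 71 mm open; x -125, y 22 mm closed on the vial. Pushed towards the fixed ring (5 to 20 N) it closes the forceps. It also gives down by up to 5.6 mm and springs back up (1 N, plus 1 N per mm); more than 3 mm down parts the teeth.
- handle (a joint): Angle of the moving half about the pivot, counter-clockwise seen from above: 0 = fully open (a spring holds it there), grows as it closes, stop at 0.50. The jaws touch the vial at about 0.42. It locks at about 0.425 (firm enough, if pushed past 0.44) and 0.465 (if pushed past 0.48), less 0.005 under load. With the ring pressed down, the spring (4.5 N at the ring) throws it open.
- vial: Sample vial: translucent white plastic, round, 25 mm in diameter, 72 mm high with its lid shut (body 62, lid 10 mm, same diameter), 60 to 120 g. Origin at the centre of its underside, z up. The white flip-top lid has its hinge at the vial's +x side, its thumb tab at the -x side. It stands on the bench at the start.
- lid_hinge (a point): Hinge axis of the lid (parallel to the vial's y), at the vial's +x side, 62 mm above its underside.
- tab (a point): Outer end of the lid's thumb tab, middle of its width and thickness. The tab sticks out 11 mm beyond the lid's rim, is 14 mm wide and 4 mm thick, 36 mm from the hinge at its end; its underside is 63 mm above the vial's underside when shut. It can be pinched across its width from above near its end and led round the hinge, or pushed up from below.
- lid (a joint): Lid angle: 0 = shut, 1.57 = standing upright, stop at 2.2. A stiff hinge (about 1.5 N upward at the tab, more than the vial weighs, so it must be held) that stays where it is left.
- tile: White glazed tile, 100 x 100 x 7 mm, fixed on the bench; origin at the centre of its underside.
- jar: Bystander: small amber glass jar with a black screw cap, 42 mm wide, 52 mm high, origin under its centre.
- petri: Bystander: closed clear petri dish, 94 mm wide, 16 mm high, origin under its centre.
- slidebox: Bystander: grey slide box 85 x 100 x 30 mm, origin under its centre.
Things that resemble listed ones, but are neither listed nor needed, are in the scene too. Of the things that look like the tile, the largest one is meant.

How it is judged:
On the way, in this order (a step that is already met when the one before it is completed fails the run):
1. the vial, lid shut, is held upright in the jaws with the ratchet locked and the robot off the forceps (value of joint handle above 0.4 rad and contact force between each of the arm, the fingers and stand below 0.3 N and contact force between vial and stand above 2 N and horizontal distance between vial and pocket below 0.012 m and angle between vial's own z axis and vertical below 0.15 rad and value of joint lid below 0.3 rad), for 0.25 s.
2. the lid is flipped open while the locked forceps still hold the vial (value of joint lid above 1.4 rad and value of joint handle above 0.4 rad and horizontal distance between vial and pocket below 0.012 m), for 0.2 s.
3. the ratchet is freed and the jaws have sprung open (value of joint handle below 0.15 rad), for 0.2 s.
At the end, for the whole second after the job is handed in: The vial stands upright (within 0.1 rad) and still on the tile, its axis within 37 mm of the tile's centre, lid open by at least 1.4 rad (about upright or more), and the forceps' jaws are open (handle below 0.15) (horizontal distance between vial and tile below 0.037 m and z of vial in the frame of tile between 0.004 and 0.01 m and angle between vial's own z axis and vertical below 0.1 rad and linear speed of vial below 0.02 m/s and value of joint lid above 1.4 rad and value of joint handle below 0.15 rad); the robot touches nothing.
It fails at once if the vial is tipped over (angle between vial's own z axis and vertical above 0.6 rad).
It fails at once if the jar is disturbed (distance of jar from where it was at the start of the episode above 0.03 m).
It fails at once if the petri dish is disturbed (distance of petri from where it was at the start of the episode above 0.03 m).
It fails at once if the slide box is disturbed (distance of slidebox from where it was at the start of the episode above 0.03 m).
It also fails if it takes over 69 s, if anything falls off the work surface, if the arm or the gripper's body presses on something with over 40 N, if the wrist force passes 120 N, or if a joint passes its speed limit or range.

ROBOT

A 6-joint arm with a two-finger parallel gripper is mounted at the origin on the work surface. World frame = base frame: x ahead of the robot, y to its left, z up, the work surface at z = 0. Lengths are in m, angles in rad, forces in N, time in s.
With the tool pointing down it reaches from about 0.375 to 0.75 m from the base axis. Payload 9 kg.
Tool frame: the origin (TCP) lies between the finger pads; the fingertips stand 14 mm ahead of it and the grasp point (between the pads) lies 5 mm behind it; x points along the fingers, y is the direction in which the jaws open and shut, and the axes are right-handed (so a half turn about x gives the same grasp; the last joint's range is limited). The gripper opens to 85 mm and grips with 20 to 120 N. Pads are 22 mm wide; open, the fingers measure 114 mm over their backs; the gripper's body (76 mm by 85 mm) begins 54 mm behind the grasp point. The pads swing forward as they close: fully open they stand 13 mm farther back than shut.
Start: joints at [-1.319, 0.104, 0.097, 1.564, 0, 1.353], TCP at [0.272, -0.535, 0.245] pointing down, gripper open.
Joint ranges: [-2.99, 2.99], [-0.84, 1.86], [-1.1, 1.16], [-1.84, 2.11], [-1.51, 1.56], [-3.14, 3.14]. Speed limits (rad/s): [2.22, 2.22, 2.57, 3.14, 3.14, 3.14].

INTERFACE

Orientations are given as a unit quaternion [w, x, y, z].
In Python, from workcell import readout, grab_frame, camera_model, env gives the robot as it stands. The module is installed in compiled form; this text tells all that it offers.
- The arm moves only by the tool carry_out, never from a script. Its argument "moves" is one flat list of numbers, 5 for each row, row after row: the shift along the world's x, y, z in mm, then the turn about the world's z in rad, then the closure, from -1 (fully open) to 1 (shut). In form: [dx, dy, dz, spin, grip, dx, dy, dz, spin, grip, ...]. A call has 1 to 12 rows; each row shifts and turns the commanded pose from where the row before left it; what a row does not reach is not made up. A row lasts 1/8 s, in which the tool goes at most 62.5 mm and 10.7 degrees, less where a joint would pass 70% of its speed; a pose out of reach is approached as far as the arm can. A call is refused whole if a number of a shift passes 62.5 or a number of a turn 0.188, either way. A call with a gripper value outside its range is refused whole. The fingers move at their own pace and stop on an object; the grip force is fixed at half the most. Time passes only in rows, so rows that do not move let the fingers close. It gives the time, the measured TCP pose, the force and the opening at its end, in the units of the state.
- readout.get_state(): the state, without advancing time (a new reading comes with each control period).
- grab_frame(name): name is "scene" or "side" or "wrist"; returns (picture, depth): 384x512x3 uint8, blue, green, red; 384x512 float32, m along the optical axis (not along the pixel's ray), 0 where there is no reading.
- camera_model(name): a dict with "fovy" (degrees; the focal length in pixels is half the picture's height over the tangent of half this angle, whatever the lens; pixels are square), "cx", "cy" (the principal point, pixels), "extrinsics" (4x4, takes a point from camera to world coordinates); the wrist camera has in their place "T_tool_cam" (4x4, takes a point from camera to tool coordinates, whose origin is the TCP and whose axes are the tool frame's). Camera axes: x right, y down, z forward; pixel columns grow to the right and rows downward; lengths in m; the calibration is good to about 2 mm. A picture is of the moment at which its call begins: read the wrist's pose just before it. camera_model takes no time and is no camera call.
- env.sign_off(): hands the job in, once; it reports no verdict.
The state is a dict: "t": time; "joint_positions": joint angles; "qd": joint speeds; "joint_torque": joint torques, N m; "tcp_pos": TCP position; "ee_rot": TCP orientation; "contact_force": force on the tool from outside, world axes, zero at the start; "moment": the same for the moment, N m; "opening": opening from 0.0 (shut) to 1.0 (fully open).
Only numpy, scipy, OpenCV 4.12 (cv2) and the standard library are available. Lean on these libraries where they do the work, as an engineer would, in place of code of your own. Each camera call takes 0.05 s, during which the arm holds its last target.

## Working session

There is one attempt and no reset: what is moved stays moved. The work goes in short steps, Python scripts to look and compute and a tool call to move; the robot and the scene stay as the last step left them, time stands still between calls to the robot, and variables do not carry over. Pictures are saved under pics/ and viewed, and the job is handed in when it is done.

Besides the shell and the picture viewer there is one more tool, called as name(argument=value, ...) on one line, values as JSON. carry_out: Moves the arm, as the interface text tells. Its arguments: {"type":"object","properties":{"moves":{"type":"array","items":{"type":"number"}}},"required":["moves"]}

```bash
mkdir -p pics; ls
python3 - <<'E'
from workcell import readout, grab_frame, camera_model, env
import cv2,numpy as np
s=readout.get_state();print({k:np.round(v,3).tolist() for k,v in s.items()})
for n in ["scene","side","wrist"]:
    p,d=grab_frame(n);cv2.imwrite(f"pics/{n}0.png",p);np.save(f"pics/{n}0.npy",d)
    m=camera_model(n);print(n,{k:np.round(v,4).tolist() for k,v in m.items()})
E
```

```text
pics
{'t': 0.0, 'joint_positions': [-1.319, 0.105, 0.096, 1.564, 0.0, 1.353], 'qd': [0.0, 0.001, -0.001, 0.001, 0.001, -0.0], 'joint_torque': [-0.004, -55.693, 50.365, 0.017, -0.001, -0.0], 'tcp_pos': [0.272, -0.535, 0.245], 'ee_rot': [0.164, 0.688, 0.165, -0.688], 'contact_force': [1.77, -1.016, 0.046], 'moment': [0.028, -0.021, -0.013], 'opening': 1.002}
scene {'fovy': 53.1524, 'cx': 260.1082, 'cy': 193.6005, 'extrinsics': [[-0.7705, 0.5149, -0.3757, 0.9355], [0.6374, 0.6283, -0.446, 0.4122], [0.0064, -0.5831, -0.8124, 0.9336], [0.0, 0.0, 0.0, 1.0]]}
side {'fovy': 52.45, 'cx': 247.534, 'cy': 186.7623, 'extrinsics': [[-0.9398, -0.1832, 0.2884, 0.2333], [-0.3414, 0.4719, -0.8128, 0.7832], [0.0128, -0.8624, -0.5061, 0.6177], [0.0, 0.0, 0.0, 1.0]]}
wrist {'fovy': 61.841, 'cx': 256.8225, 'cy': 186.5095, 'T_tool_cam': [[0.0007, -0.2887, 0.9574, -0.1279], [1.0, -0.0007, -0.0009, 0.0002], [0.0009, 0.9574, 0.2887, -0.0736], [0.0, 0.0, 0.0, 1.0]]}
```

View pics/scene0.png

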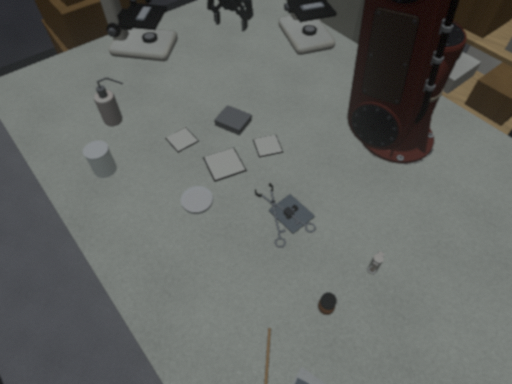

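View pics/side0.png

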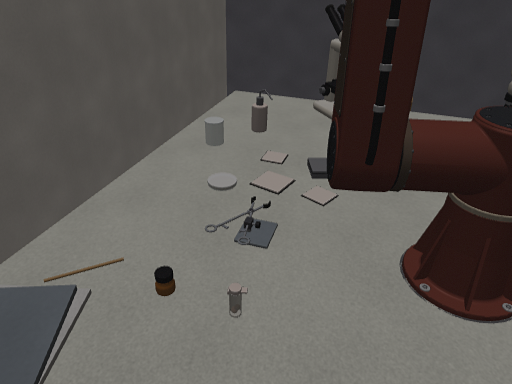

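View pics/wrist0.png

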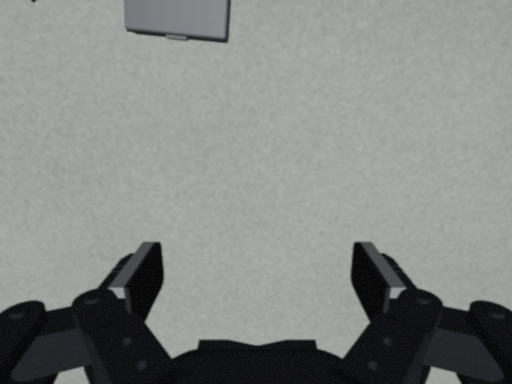

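```bash
cat > h.py <<'E'
import cv2,numpy as np
from workcell import readout, grab_frame, camera_model, env
from scipy.spatial.transform import Rotation as R
def pose(s=None):
    s=s or readout.get_state();q=s['ee_rot'];T=np.eye(4);T[:3,:3]=R.from_quat([q[1],q[2],q[3],q[0]]).as_matrix();T[:3,3]=s['tcp_pos'];return T
def model(n,Tw=None):
    m=camera_model(n);f=192/np.tan(np.radians(m['fovy'])/2)
    E=np.array(m['extrinsics']) if n!='wrist' else Tw@np.array(m['T_tool_cam'])
    return f,m['cx'],m['cy'],E
def ray(n,u,v,Tw=None):
    f,cx,cy,E=model(n,Tw);d=E[:3,:3]@np.array([(u-cx)/f,(v-cy)/f,1]);return E[:3,3],d
def at_z(n,u,v,z,Tw=None):
    o,d=ray(n,u,v,Tw);return o+d*(z-o[2])/d[2]
def at_d(n,u,v,D,Tw=None):
    o,d=ray(n,u,v,Tw);return o+d*D
def proj(n,P,Tw=None):
    f,cx,cy,E=model(n,Tw);p=np.linalg.inv(E)@np.append(P,1);return cx+f*p[0]/p[2],cy+f*p[1]/p[2]
def cloud(n,d,Tw=None):
    f,cx,cy,E=model(n,Tw);v,u=np.mgrid[:384,:512];P=np.stack([(u-cx)/f*d,(v-cy)/f*d,d,np.ones_like(d)],-1)
    return (P@E.T)[...,:3]
def crop(p,x0,y0,x1,y1,name,k=None):
    c=p[y0:y1,x0:x1];k=k or int(min(780/(x1-x0),590/(y1-y0)));cv2.imwrite('pics/'+name,cv2.resize(c,None,fx=k,fy=k,interpolation=cv2.INTER_CUBIC));print('scale',k,'off',x0,y0)
def snap(n,name):
    T=pose();p,d=grab_frame(n);cv2.imwrite(f'pics/{name}.png',p);np.savez(f'pics/{name}.npz',d=d,T=T);return p,d,T
E
python3 - <<'E'
from h import *
p=cv2.imread('pics/scene0.png');crop(p,160,90,340,260,'sc1.png')
crop(p,300,220,420,320,'sc2.png')
q=cv2.imread('pics/side0.png');crop(q,140,180,300,320,'sd1.png')
for n in ['scene','side']:
    d=np.load(f'pics/{n}0.npy');P=cloud(n,d)
    pts=dict(scene=[(376,260),(327,298),(224,163),(182,138),(268,146),(197,198),(232,119),(292,212),(150,200)],side=[(235,290),(165,275),(272,182),(222,181),(255,232),(200,300)])[n]
    for u,v in pts: print(n,u,v,np.round(P[v,u],3), np.round(at_z(n,u,v,0),3))
E
```

```text
scale 3 off 160 90
scale 5 off 300 220
scale 4 off 140 180
scene 376 260 [0.446 0.276 0.074] [0.404 0.264 0.   ]
scene 327 298 [0.6   0.263 0.053] [0.579 0.254 0.   ]
scene 224 163 [ 0.521 -0.258  0.01 ] [ 0.516 -0.265  0.   ]
scene 182 138 [ 0.563 -0.434  0.008] [ 0.56  -0.441  0.   ]
scene 268 146 [ 0.363 -0.23   0.003] [ 0.361 -0.232  0.   ]
scene 197 198 [ 0.663 -0.198  0.013] [ 0.659 -0.207  0.   ]
scene 232 119 [ 0.394 -0.382  0.03 ] [ 0.376 -0.408  0.   ]
scene 292 212 [0.497 0.029 0.046] [0.474 0.009 0.   ]
scene 150 200 [ 0.77  -0.289 -0.001] [ 0.77  -0.288  0.   ]
side 235 290 [0.433 0.282 0.074] [0.46  0.214 0.   ]
side 165 275 [0.233 0.783 0.618] [0.625 0.227 0.   ]
side 272 182 [ 0.517 -0.247  0.011] [ 0.523 -0.266  0.   ]
side 222 181 [ 0.661 -0.184  0.018] [ 0.674 -0.214  0.   ]
side 255 232 [0.482 0.021 0.014] [0.487 0.004 0.   ]
side 200 300 [0.518 0.267 0.001] [0.518 0.267 0.   ]
```

```bash
true
```

```text
(no output)
```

View pics/sc1.png

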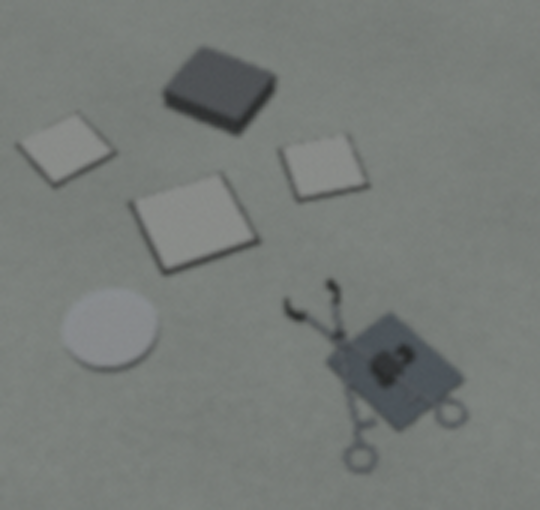

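View pics/sc2.png

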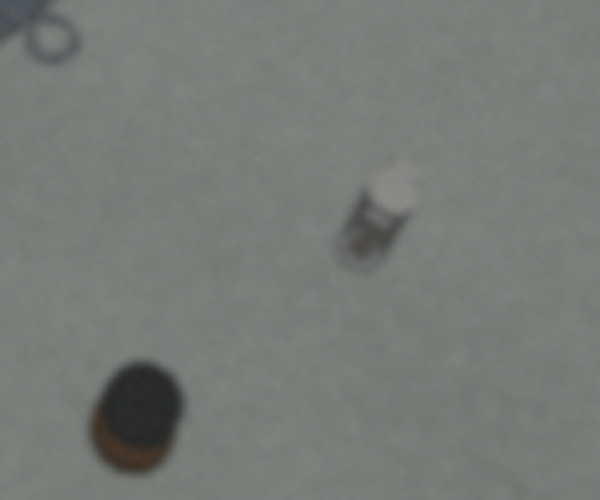

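View pics/sd1.png

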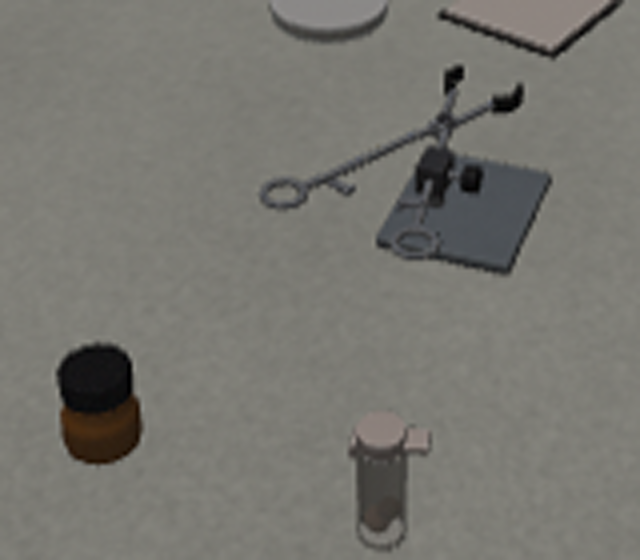

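Run:
```python
from h import *
def sc1(u,v):return 160+(u+.5)/3-.5,90+(v+.5)/3-.5
def sc2(u,v):return 300+(u+.5)/5-.5,220+(v+.5)/5-.5
def sd(u,v):return 140+(u+.5)/4-.5,180+(v+.5)/4-.5
def S(a,z):return np.round(at_z('scene',*a,z),4)[:2]
def D(a,z):return np.round(at_z('side',*a,z),4)[:2]
print('pivot',S(sc1(338,336),.036),D(sd(443,123),.036))
print('mring',S(sc1(360,457),.034),D(sd(285,193),.034))
print('fring',S(sc1(452,411),.034),D(sd(415,241),.034))
print('block',S(sc1(386,362),.045),D(sd(436,160),.045))
print('vialtop',S(sc2(394,187),.072),D(sd(381,430),.072))
print('tab',S(sc2(420,165),.065),D(sd(430,440),.065))
print('vialbot',S(sc2(357,255),.0),D(sd(381,533),.0))
print('jar',S(sc2(146,405),.052),D(sd(97,365),.052))
print('tile',[S(sc1(*a),.007) for a in [(130,204),(220,175),(258,240),(166,270)]])
print('petri',S(sc1(110,325),.016))
p,d,T=cv2.imread('pics/wrist0.png'),None,pose()
```

```text
pivot [ 0.5115 -0.0369] [ 0.5151 -0.0365]
mring [0.5799 0.0727] [0.5821 0.0701]
fring [0.4844 0.0902] [0.4892 0.0862]
block [0.5005 0.0177] [0.5008 0.0174]
vialtop [0.4337 0.2737] [0.4368 0.2738]
tab [0.41   0.2729] [0.4149 0.265 ]
vialbot [0.4372 0.2755] [0.4375 0.2729]
jar [0.6005 0.2703] [0.6001 0.2641]
tile [array([ 0.5578, -0.3201]), array([ 0.4589, -0.2927]), array([ 0.4833, -0.1955]), array([ 0.58  , -0.2239])]
petri [ 0.665  -0.1972]
```

Run:
```python
from h import *
T=pose();print(np.round(T,3))
```

```text
[[-0.     0.453 -0.892  0.272]
 [ 0.001 -0.892 -0.453 -0.535]
 [-1.    -0.001 -0.     0.245]
 [ 0.     0.     0.     1.   ]]
```

carry_out(moves=[26,53.5,0,-0.047,-1,26,53.5,0,-0.047,-1,26,53.5,0,-0.047,-1,26,53.5,0,-0.047,-1,26,53.5,0,-0.047,-1,26,53.5,0,-0.047,-1,26,53.5,0,-0.047,-1,26,53.5,0,-0.047,-1,26,53.5,0,-0.047,-1,26,53.5,0,-0.047,-1,0,0,0,0,-1])

```text
t: 1.52
tcp_pos: [0.5322, 0.0036, 0.2448]
ee_rot: [-0.001, -0.707, -0.002, 0.707]
contact_force: [-0.3, -0.2, -0.5]
opening: 1.003
```

Run:
```python
from h import *
p,d,T=snap('wrist','w1');print(np.round(T,3))
cv2.imwrite('pics/w1b.png',cv2.resize(p,None,fx=1.5,fy=1.5))
```

```text
[[-0.001  0.005 -1.     0.532]
 [ 0.001 -1.    -0.005  0.004]
 [-1.    -0.001  0.001  0.245]
 [ 0.     0.     0.     1.   ]]
```

View pics/w1b.png

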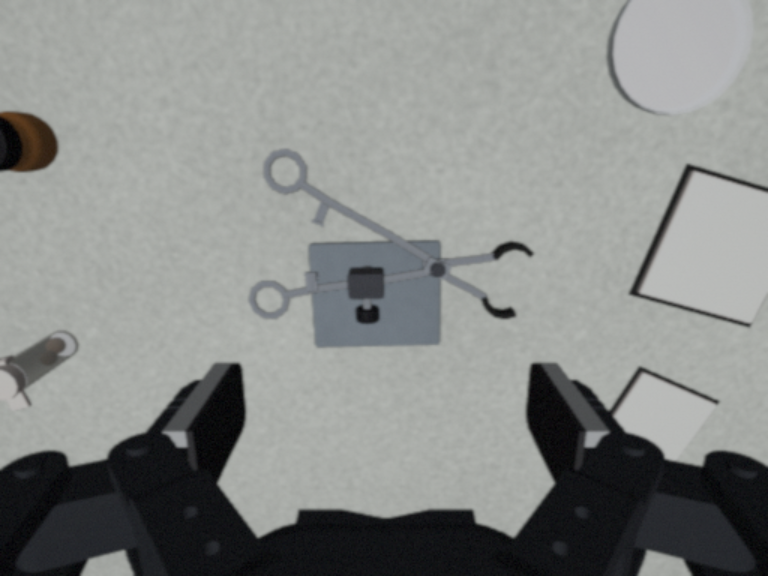

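Run:
```python
from h import *
T=np.load('pics/w1.npz')['T']
def W(u,v,z):return np.round(at_z('wrist',(u+.5)/1.5-.5,(v+.5)/1.5-.5,z,T)[:2],4)
piv,mr,fr=W(437,269,.038),W(285,171,.034),W(269,299,.034)
print('piv',piv,mr,fr,'block',W(366,282,.045),'tipF',W(531,254,.040),'tipM',W(515,316,.04))
print(np.linalg.norm(mr-piv),np.linalg.norm(fr-piv))
a=np.arctan2(*(fr-piv)[::-1])-np.arctan2(-22,-125); b=np.arctan2(*(mr-piv)[::-1])-np.arctan2(71,-105)
print(a%(2*np.pi)-2*np.pi,b)
print('plate',W(312,243,.01),W(440,240,.01),W(441,344,.01),W(316,347,.01))
print('vial bot',W(57,345,0),'top',W(5,383,.072))
```

```text
piv [ 0.5132 -0.0335] [0.5817 0.0732] [0.4884 0.0904] block [0.5053 0.0176] tipF [ 0.5251 -0.0997] tipM [ 0.4779 -0.0921]
0.1267956623863766 0.12635762739146378
-1.5474613461875917 -1.5469507198728434
plate [0.5258 0.0604] [ 0.5285 -0.0381] [ 0.4415 -0.0421] [0.4384 0.0607]
vial bot [0.4347 0.2811] top [0.4387 0.2695]
```

carry_out(moves=[-12,44,0,0,-1,-12,44,0,0,-1,-12,44,-10,0,-1,-12,44,-10,0,-1,-12,44,-10,0,-1,-12,44,-10,0,-1,0,0,0,0,-1])

```text
t: 2.45
tcp_pos: [0.4633, 0.1923, 0.2043]
ee_rot: [-0.014, -0.704, -0.055, 0.708]
contact_force: [-1.1, -0.0, 0.1]
opening: 0.996
```

Run:
```python
from h import *
p,d,T=snap('wrist','w2');print(np.round(T,3))
cv2.imwrite('pics/w2b.png',cv2.resize(p,None,fx=1.5,fy=1.5))
```

```text
[[-0.008  0.098 -0.995  0.463]
 [ 0.057 -0.994 -0.098  0.192]
 [-0.998 -0.058  0.002  0.204]
 [ 0.     0.     0.     1.   ]]
```

View pics/w2b.png

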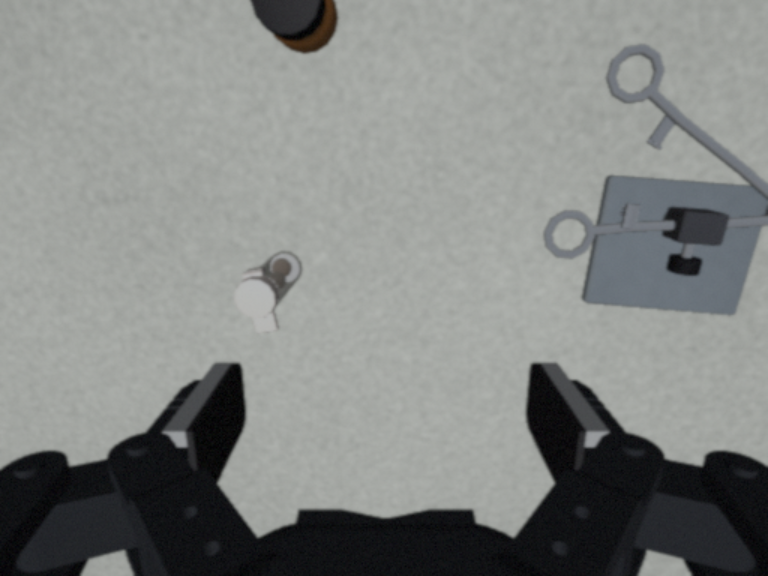

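Run:
```python
from h import *
s=readout.get_state();print(np.round(s['joint_positions'],3),np.round(s['qd'],3),np.round(s['tcp_pos'],4))
T=np.load('pics/w2.npz')['T']
def W(u,v,z):return np.round(at_z('wrist',(u+.5)/1.5-.5,(v+.5)/1.5-.5,z,T)[:2],4)
c=W(255,298,.072);h=W(265,327,.065);print('top',c,'tab',h,'bot',W(285,266,0),np.degrees(np.arctan2(*(h-c)[::-1])),np.linalg.norm(h-c))
```

```text
[ 0.097 -0.214 -0.284  1.502  0.057  3.141] [-0.014  0.002  0.02   0.001 -0.007  0.   ] [0.464  0.1918 0.2049]
top [0.4377 0.2739] tab [0.417  0.2697] bot [0.4373 0.275 ] -168.53046966713316 0.021121789696898312
```

carry_out(moves=[0,0,0,0.188,-1,0,0,0,0.188,-1,0,0,0,0.188,-1,0,0,0,0.188,-1,0,0,0,0.188,-1,0,0,0,0.188,-1,0,0,0,0.188,-1,0,0,0,0.188,-1,0,0,0,0.188,-1,0,0,0,0.188,-1,0,0,0,0.188,-1,0,0,0,0.188,-1])

```text
t: 4.0
tcp_pos: [0.4649, 0.1911, 0.2057]
ee_rot: [0.645, 0.253, 0.66, -0.291]
contact_force: [0.5, 0.8, -0.1]
opening: 0.997
```

carry_out(moves=[0,0,0,0.188,-1,0,0,0,0.188,-1,0,0,0,0.188,-1,0,0,0,0.188,-1,0,0,0,0.188,-1,0,0,0,0,-1])

```text
t: 4.75
tcp_pos: [0.4647, 0.1913, 0.2058]
ee_rot: [0.707, -0.07, 0.703, 0.03]
contact_force: [0.6, 0.4, 1.1]
opening: 1.001
```

Run:
```python
from h import *
s=readout.get_state();print(np.round(s['joint_positions'],3),np.round(s['tcp_pos'],4));T=pose();print(np.round(T,3),np.arctan2(T[1,1],T[0,1]))
```

```text
[ 0.164 -0.188 -0.26   1.498 -0.058  0.023] [0.4647 0.1913 0.2058]
[[ 0.01  -0.14   0.99   0.465]
 [-0.057  0.988  0.141  0.191]
 [-0.998 -0.057  0.002  0.206]
 [ 0.     0.     0.     1.   ]] 1.7118503120242572
```

carry_out(moves=[-9,27,0,0.02,-1,-9,28,0,0.02,-1,-9,28,0,0.02,-1,0,0,0,0,-1])

```text
t: 5.25
tcp_pos: [0.437, 0.2758, 0.2055]
ee_rot: [0.706, -0.091, 0.701, 0.051]
contact_force: [0.4, -0.4, -1.0]
opening: 1.0
```

Run:
```python
from h import *
p,d,T=snap('wrist','w3');
s=readout.get_state();print(np.round(s['joint_positions'],3),np.round(s['tcp_pos'],4));print(np.round(T,3),np.arctan2(T[1,1],T[0,1]))
cv2.imwrite('pics/w3b.png',cv2.resize(p,None,fx=1.5,fy=1.5))
```

```text
[ 0.341 -0.135 -0.213  1.5   -0.057  0.14 ] [0.4373 0.275  0.2054]
[[ 0.012 -0.199  0.98   0.437]
 [-0.056  0.978  0.2    0.276]
 [-0.998 -0.057  0.001  0.205]
 [ 0.     0.     0.     1.   ]] 1.77163536055353
```

View pics/w3b.png

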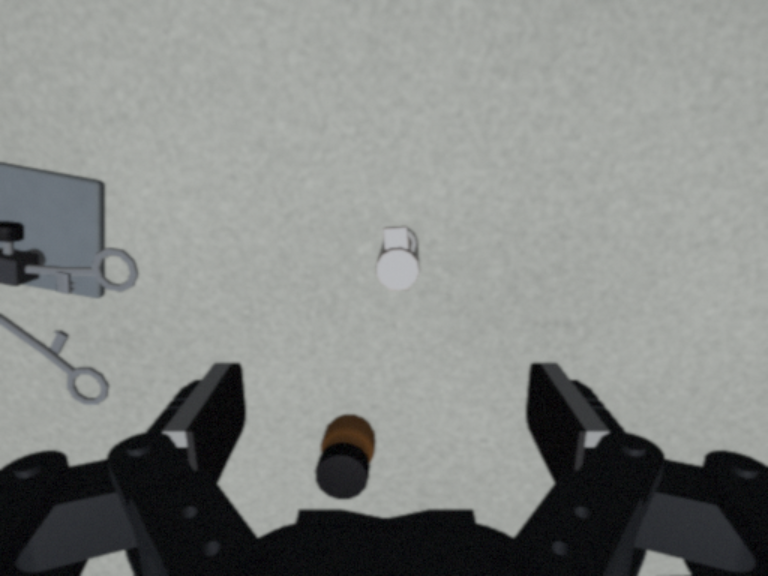

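Run:
```python
from h import *
T=np.load('pics/w3.npz')['T']
def W(u,v,z):return np.round(at_z('wrist',(u+.5)/1.5-.5,(v+.5)/1.5-.5,z,T)[:2],4)
c=W(398,269,.072);h=W(396.5,229,.065);print('top',c,'tab',h,np.degrees(np.arctan2(*(h-c)[::-1])),np.linalg.norm(h-c))
```

```text
top [0.436 0.275] tab [0.4152 0.2695] -165.18866362107525 0.021514878572745873
```

carry_out(moves=[0,0,-40,0,-1,0,0,-40,0,-1,0,0,-40,0,-1,0,0,-29,0.015,-1,0,0,0,0,-1,0,0,0,0,1,0,0,0,0,1,0,0,0,0,1,0,0,0,0,1,0,0,0,0,1])

```text
t: 6.55
tcp_pos: [0.4379, 0.2755, 0.0576]
ee_rot: [0.706, -0.097, 0.699, 0.057]
contact_force: [-1.4, 1.7, 4.8]
opening: 0.271
```

Run:
```python
from h import *
s=readout.get_state();print(np.round(s['joint_positions'],3),np.round(s['tcp_pos'],4),s['opening'],s['contact_force'])
p,d,T=snap('side','s1');crop(p,140,200,320,330,'s1c.png')
```

```text
[ 0.341 -0.077 -0.429  1.222 -0.056  0.122] [0.4379 0.2755 0.0576] 0.2712405106087979 [-1.40798231  1.70550556  4.7540691 ]
scale 4 off 140 200
```

View pics/s1c.png

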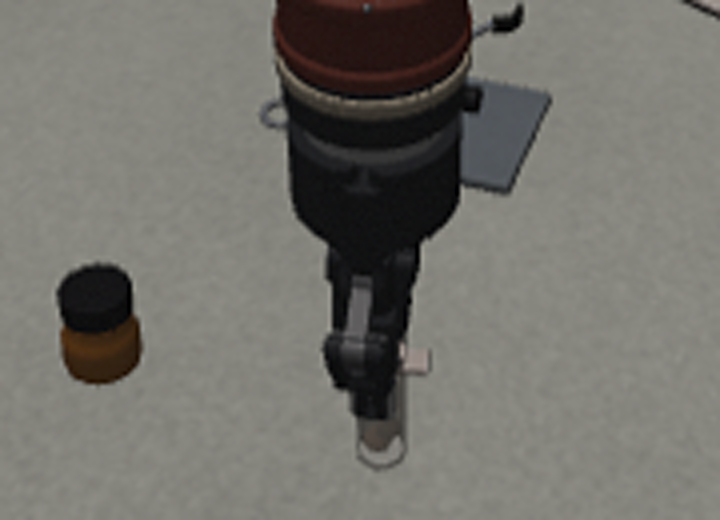

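carry_out(moves=[0,0,25,0,1,0,0,50,0,1,9,-45,0,-0.025,1,9,-45,0,-0.025,1,9,-45,0,-0.025,1,9,-46,0,-0.025,1,9,-46,0,-0.025,1,9,-46,0,-0.025,1,9,-46,0,-0.025,1,9,-45,0,-0.025,1,0,0,0,0,1])

```text
t: 7.98
tcp_pos: [0.5095, -0.0919, 0.1315]
ee_rot: [0.707, -0.026, 0.706, -0.015]
contact_force: [-0.8, 0.7, -0.7]
opening: 0.274
```

Run:
```python
from h import *
s=readout.get_state();print(np.round(s['joint_positions'],3),np.round(s['tcp_pos'],4),s['opening'],s['contact_force'])
p,d,T=snap('wrist','w4');print(np.round(T,3));cv2.imwrite('pics/w4b.png',cv2.resize(p,None,fx=1.5,fy=1.5))
p,d,T=snap('side','s2');crop(p,190,130,310,260,'s2c.png')
```

```text
[-0.401 -0.159 -0.369  1.336 -0.053 -0.416] [ 0.5095 -0.0919  0.1315] 0.27435886095860196 [-0.80322424  0.6866234  -0.74213508]
[[ 0.002 -0.014  1.     0.51 ]
 [-0.058  0.998  0.014 -0.092]
 [-0.998 -0.058  0.001  0.132]
 [ 0.     0.     0.     1.   ]]
scale 4 off 190 130
```

View pics/w4b.png

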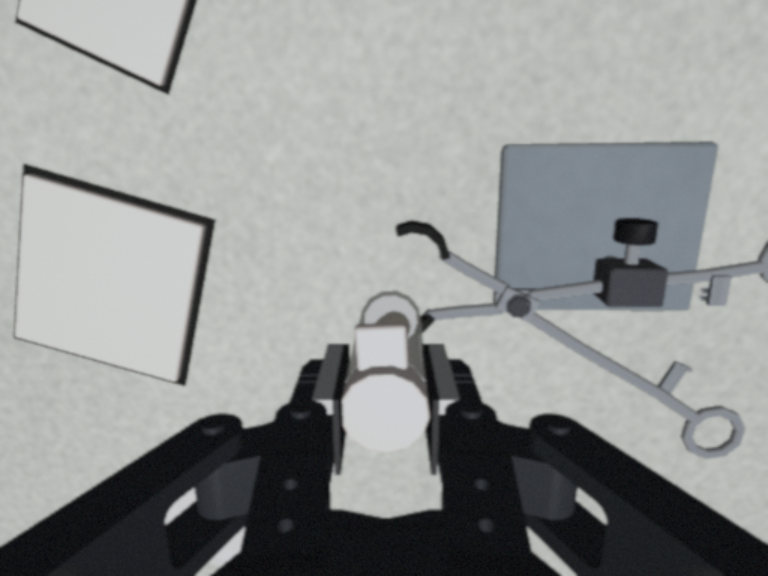

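View pics/s2c.png

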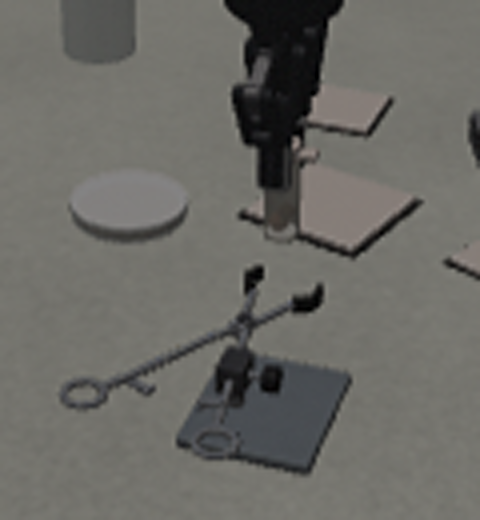

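Run:
```python
from h import *
T=np.load('pics/w4.npz')['T']
def W(u,v,z):return np.round(at_z('wrist',(u+.5)/1.5-.5,(v+.5)/1.5-.5,z,T)[:2],4)
piv=W(518,306,.038);mr=W(713,433,.034);print(piv,mr,np.linalg.norm(mr-piv),np.arctan2(*(mr-piv)[::-1])-np.arctan2(71,-105))
print('bot',W(391,322,.075),'top',W(386,409,.147),'blk',W(632,283,.045),'tipM',W(397,231,.04))
```

```text
[ 0.5141 -0.0335] [0.5818 0.0734] 0.12653418510426342 -1.5407764044288361
bot [ 0.5098 -0.093 ] top [ 0.5057 -0.091 ] blk [0.4989 0.0147] tipM [ 0.4786 -0.0924]
```

carry_out(moves=[1,4,-10,0,1,0,0,-25,0,1,0,0,-25,0,1,0,0,-10,0,1,0,0,-3,0,1,0,0,0,0,1])

```text
t: 8.82
tcp_pos: [0.5106, -0.085, 0.0589]
ee_rot: [0.708, -0.027, 0.706, -0.014]
contact_force: [-0.7, -0.5, -0.2]
opening: 0.274
```

Run:
```python
from h import *
p,d,T=snap('wrist','w5');print(np.round(T,3)[:,3]);cv2.imwrite('pics/w5b.png',cv2.resize(p,None,fx=1.5,fy=1.5))
p,d,T=snap('side','s3');crop(p,190,130,310,260,'s3c.png')
```

```text
[ 0.511 -0.085  0.059  1.   ]
scale 4 off 190 130
```

View pics/w5b.png

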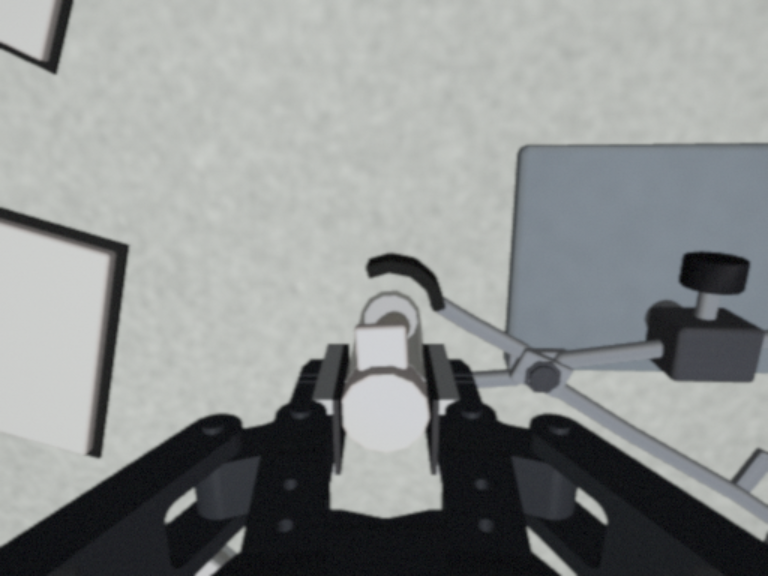

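View pics/s3c.png

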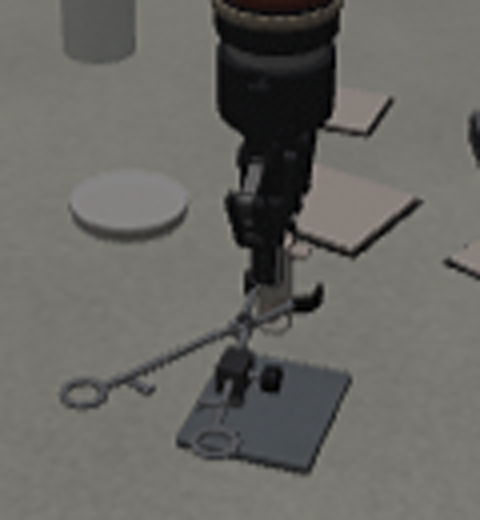

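carry_out(moves=[0,0,-1.5,0,1,0,0,0,0,1,0,0,0,0,-0.2,0,0,0,0,-0.2,0,0,0,0,-0.2,0,0,0,0,-0.2,0,0,30,0,-0.2,0,0,60,0,-0.2,0,0,0,0,-0.2])

```text
t: 10.05
tcp_pos: [0.5129, -0.0862, 0.1519]
ee_rot: [0.71, -0.028, 0.704, -0.015]
contact_force: [1.3, -0.0, -0.5]
opening: 0.601
```

Run:
```python
from h import *
p,d,T=snap('wrist','w6');print(np.round(T,3)[:,3]);cv2.imwrite('pics/w6b.png',cv2.resize(p,None,fx=1.5,fy=1.5))
```

```text
[ 0.513 -0.086  0.152  1.   ]
```

View pics/w6b.png

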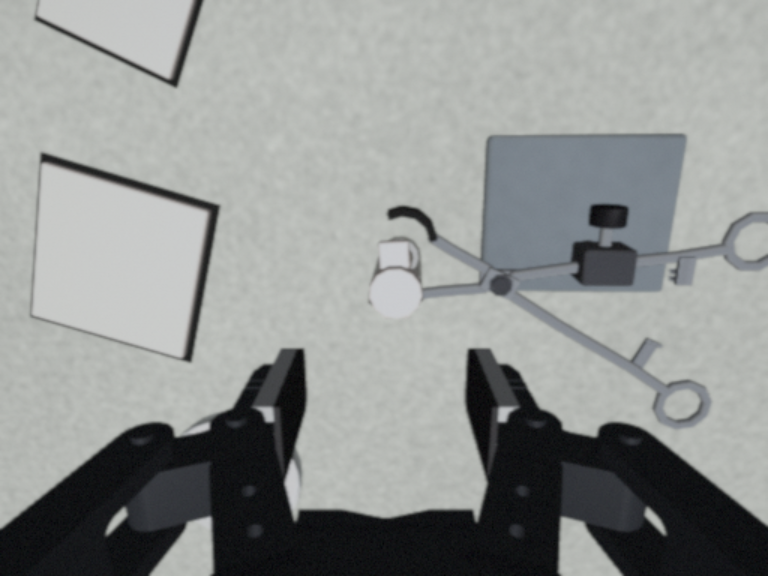

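carry_out(moves=[28,43,0,0,1,28,43,0,0,1,28,43,0,0,1,28,42,0,0,1,0,0,-38,0,1,0,0,-38,0,1,0,0,-38,0,1,0,0,0,0,1,0,0,0,0,1])

```text
t: 11.22
tcp_pos: [0.6225, 0.0858, 0.0338]
ee_rot: [0.707, -0.027, 0.706, -0.014]
contact_force: [1.0, -0.7, 0.2]
opening: -0.002
```

Run:
```python
from h import *
p,d,T=snap('wrist','w7');print(np.round(T,3));cv2.imwrite('pics/w7b.png',cv2.resize(p,None,fx=1.5,fy=1.5))
p,d,T=snap('side','s4');crop(p,170,150,290,280,'s4c.png')
```

```text
[[ 0.002 -0.018  1.     0.623]
 [-0.057  0.998  0.018  0.086]
 [-0.998 -0.057  0.001  0.034]
 [ 0.     0.     0.     1.   ]]
scale 4 off 170 150
```

View pics/w7b.png

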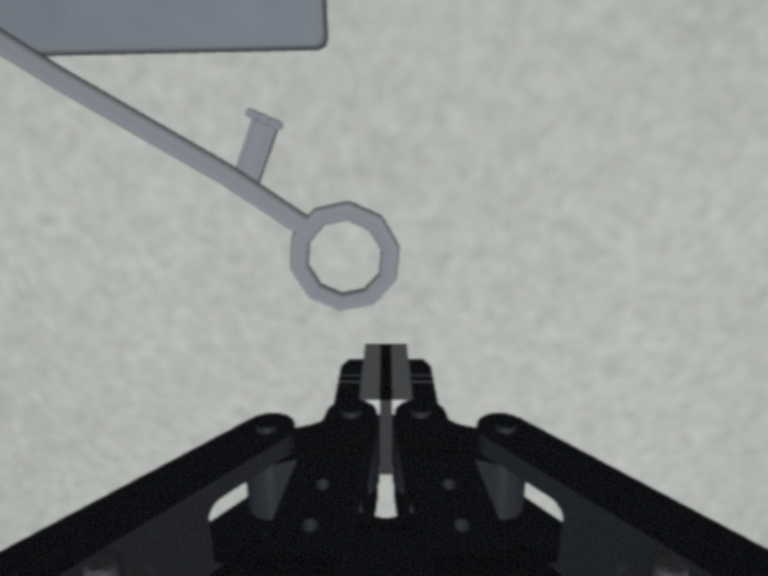

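View pics/s4c.png

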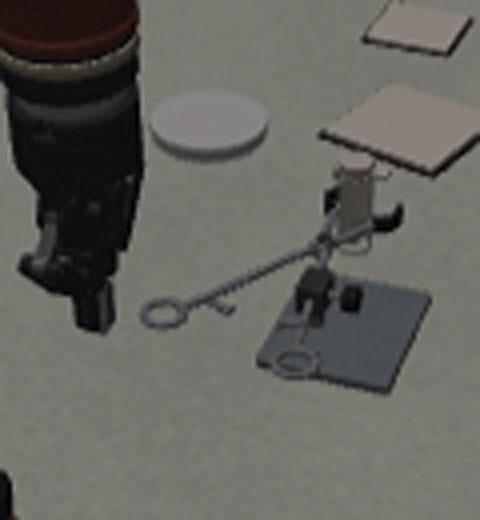

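carry_out(moves=[-12,-9,2,0,1,-12,4,0,0,1,-13,5,0,0,1,-12,4,0,0,1,-9,2,0,0,1,0,0,0,0,1])

```text
t: 12.08
tcp_pos: [0.5653, 0.0925, 0.0364]
ee_rot: [0.709, -0.027, 0.705, -0.013]
contact_force: [5.3, 0.3, 0.6]
opening: 0.001
```

Run:
```python
from h import *
s=readout.get_state();print(np.round(s['tcp_pos'],4),np.round(s['contact_force'],2))
p,d,T=snap('wrist','w8');cv2.imwrite('pics/w8b.png',cv2.resize(p,None,fx=1.5,fy=1.5))
```

```text
[0.5653 0.0925 0.0364] [5.26 0.29 0.55]
```

View pics/w8b.png

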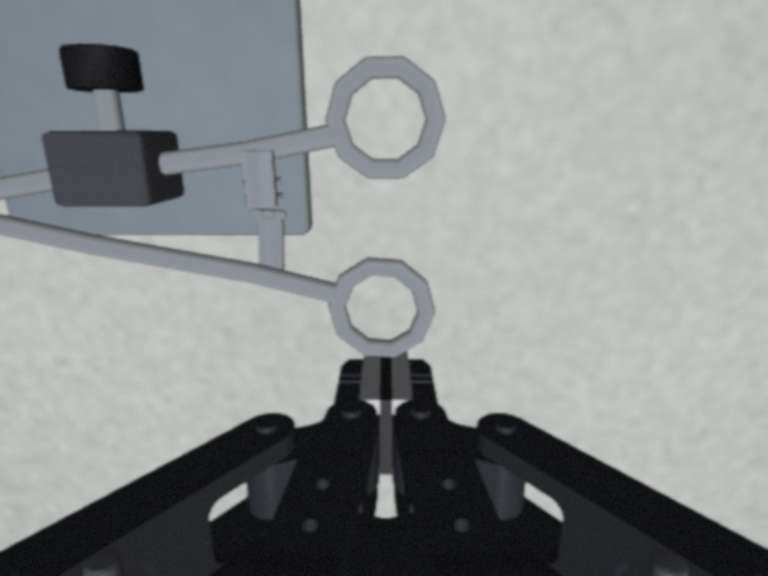

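```bash
cat >> h.py <<'E'
PIV=np.array([.5137,-.0335]);TH=-1.544
def hang(mr):
    v=np.array(mr[:2])-PIV;return (np.arctan2(v[1],v[0])-TH-np.arctan2(71,-105))%(2*np.pi),np.linalg.norm(v)
E
python3 - <<'E'
from h import *
T=np.load('pics/w8.npz')['T']
def W(u,v,z):return np.round(at_z('wrist',(u+.5)/1.5-.5,(v+.5)/1.5-.5,z,T)[:2],4)
m=W(382,307,.035);f=W(386,117,.035);print(m,f,hang(m), hang(f)[0]-np.radians(190-145.94))
E
```

```text
[0.5389 0.0909] [0.4875 0.0911] (np.float64(0.3679029911815457), np.float64(0.12692675052958693)) 0.006032193081780712
```

carry_out(moves=[-5,0,0,0,1,-2.5,0,0,0,1,0,0,0,0,1])

```text
t: 12.5
tcp_pos: [0.5591, 0.092, 0.0361]
ee_rot: [0.709, -0.026, 0.705, -0.014]
contact_force: [10.1, 3.2, -0.9]
opening: -0.001
```

carry_out(moves=[-2,0,0,0,1,0,0,0,0,1])

```text
t: 12.75
tcp_pos: [0.5574, 0.0919, 0.0362]
ee_rot: [0.709, -0.026, 0.704, -0.014]
contact_force: [6.9, 2.7, -0.8]
opening: 0.003
```

carry_out(moves=[-2,0,0,0,1,0,0,0,0,1])

```text
t: 13.0
tcp_pos: [0.5551, 0.0919, 0.0363]
ee_rot: [0.709, -0.027, 0.705, -0.014]
contact_force: [8.4, 2.7, 1.2]
opening: 0.001
```

Run:
```python
from h import *
s=readout.get_state();print(np.round(s['tcp_pos'],4),np.round(s['contact_force'],2))
p,d,T=snap('wrist','w9');cv2.imwrite('pics/w9b.png',cv2.resize(p,None,fx=1.5,fy=1.5))
```

```text
[0.5551 0.0919 0.0363] [8.4  2.66 1.24]
```

View pics/w9b.png

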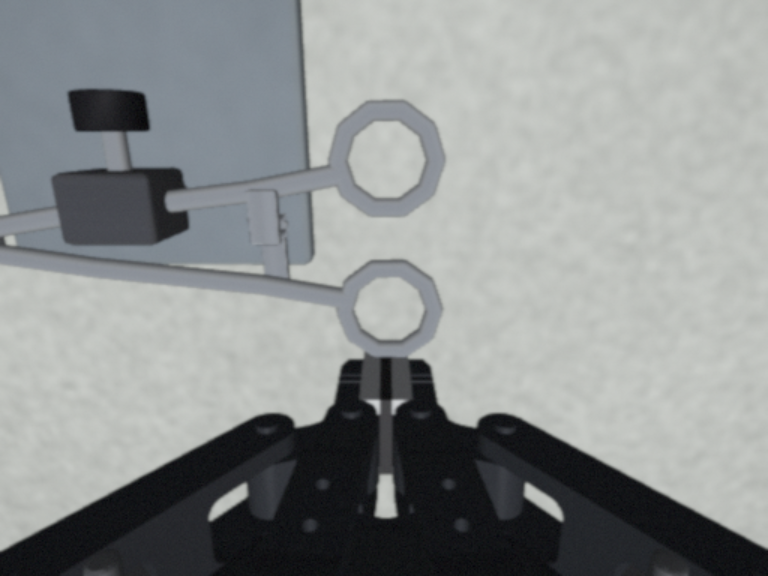

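carry_out(moves=[-1.5,0,0,0,1,0,0,0,0,1,3,0,0,0,1,0,0,0,0,1])

```text
t: 13.55
tcp_pos: [0.556, 0.0917, 0.0359]
ee_rot: [0.708, -0.027, 0.705, -0.014]
contact_force: [6.1, 1.8, 0.8]
opening: 0.002
```

carry_out(moves=[6,0,0,0,1,10,0,0,0,1,0,0,0,0,1])

```text
t: 13.92
tcp_pos: [0.5707, 0.0917, 0.0346]
ee_rot: [0.707, -0.027, 0.706, -0.014]
contact_force: [0.2, -0.7, 0.1]
opening: -0.002
```

Run:
```python
from h import *
s=readout.get_state();print(np.round(s['tcp_pos'],4),np.round(s['contact_force'],2))
p,d,T=snap('wrist','w10');cv2.imwrite('pics/w10b.png',cv2.resize(p,None,fx=1.5,fy=1.5))
```

```text
[0.5707 0.0917 0.0346] [ 0.23 -0.69  0.06]
```

View pics/w10b.png

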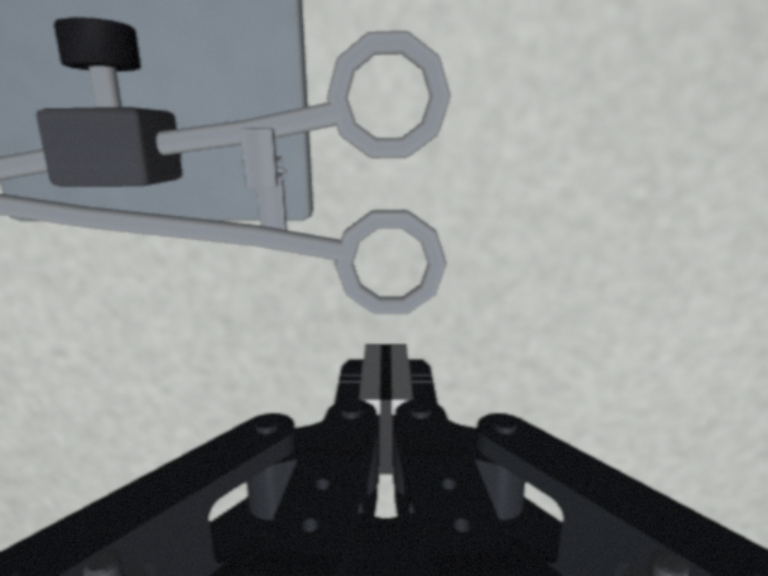

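carry_out(moves=[0,0,40,0,0,0,0,50,0,0,-14,-45,20,0,0,-14,-45,0,0,0,-15,-45,0,0,0,-15,-46,0,0,0,0,0,0,0,0])

```text
t: 14.85
tcp_pos: [0.5112, -0.0916, 0.1448]
ee_rot: [0.707, -0.025, 0.706, -0.015]
contact_force: [-0.0, 1.4, -0.2]
opening: 0.505
```

Run:
```python
from h import *
T=np.load('pics/w10.npz')['T']
def W(u,v,z):return np.round(at_z('wrist',(u+.5)/1.5-.5,(v+.5)/1.5-.5,z,T)[:2],4)
m=W(390,261,.035);f=W(389,94,.035);print(m,f,hang(m), hang(f)[0]-np.radians(190-145.94))
p,d,T=snap('wrist','w11');print(T[:3,3]);cv2.imwrite('pics/w11b.png',cv2.resize(p,None,fx=1.5,fy=1.5))
p,d,T=snap('side','s5');crop(p,190,130,310,260,'s5c.png')
```

```text
[0.5302 0.0921] [0.4875 0.091 ] (np.float64(0.43714929830109783), np.float64(0.12667916166441898)) 0.006193930061469399
[ 0.51121896 -0.09160274  0.14476546]
scale 4 off 190 130
```

View pics/w11b.png

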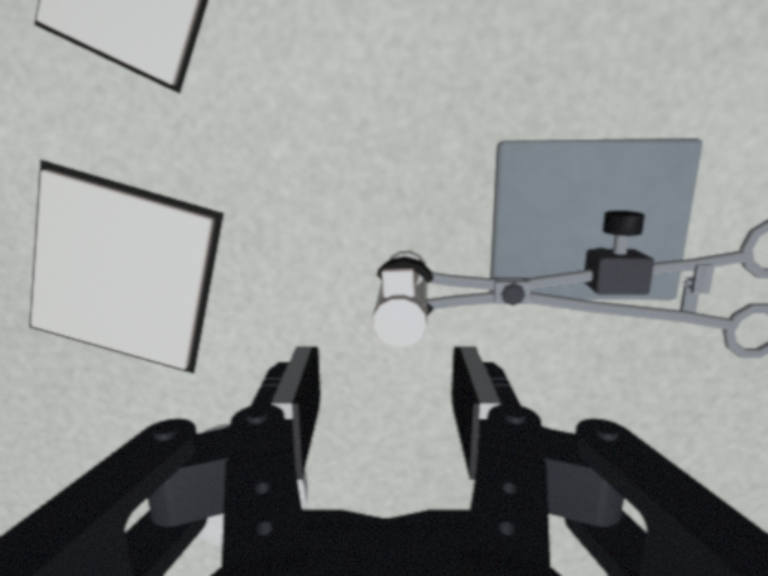

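View pics/s5c.png

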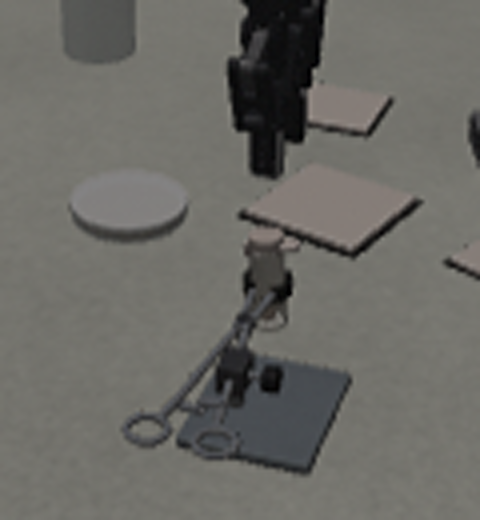

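Run:
```python
from h import *
p=cv2.imread('pics/w11.png');crop(p,220,150,320,240,'w11c.png')
T=np.load('pics/w11.npz')['T']
def W(u,v,z):return np.round(at_z('wrist',(u+.5)/1.5-.5,(v+.5)/1.5-.5,z,T)[:2],4)
c=W(400,321,.072);t=W(398,269,.067);print(c,t,np.degrees(np.arctan2(*(t-c)[::-1])),np.linalg.norm(t-c),W(383,270,.067),W(414,270,.067))
```

```text
scale 6 off 220 150
[ 0.5173 -0.0893] [ 0.4946 -0.0908] -176.21943146569893 0.022749505489130965 [ 0.4953 -0.0975] [ 0.4949 -0.0838]
```

View pics/w11c.png

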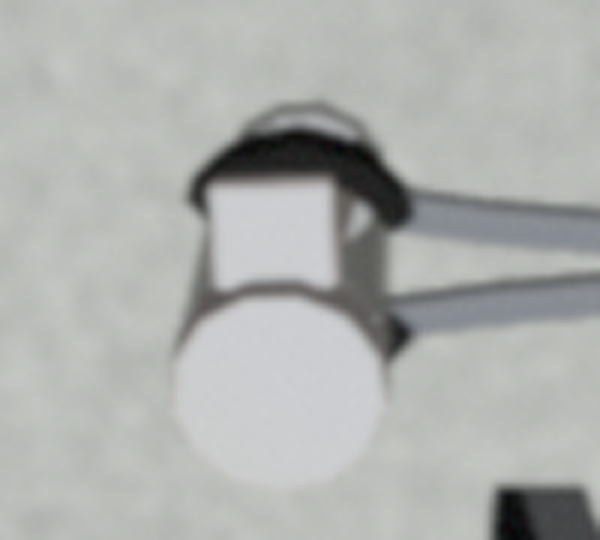

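carry_out(moves=[-21,2,0,0.05,0,0,0,-30,0,0,0,0,-25,0,0,0,0,-17,0,0,0,0,0,0,0])

```text
t: 15.58
tcp_pos: [0.4905, -0.0861, 0.0717]
ee_rot: [0.707, -0.044, 0.706, 0.005]
contact_force: [-0.7, -0.6, 0.6]
opening: 0.499
```

Run:
```python
from h import *
p,d,T=snap('wrist','w12');print(np.round(T,3));crop(p,160,140,360,290,'w12c.png')
p,d,T=snap('side','s6');crop(p,190,130,310,260,'s6c.png')
```

```text
[[ 0.003 -0.069  0.998  0.491]
 [-0.056  0.996  0.07  -0.086]
 [-0.998 -0.056 -0.001  0.072]
 [ 0.     0.     0.     1.   ]]
scale 3 off 160 140
scale 4 off 190 130
```

View pics/w12c.png

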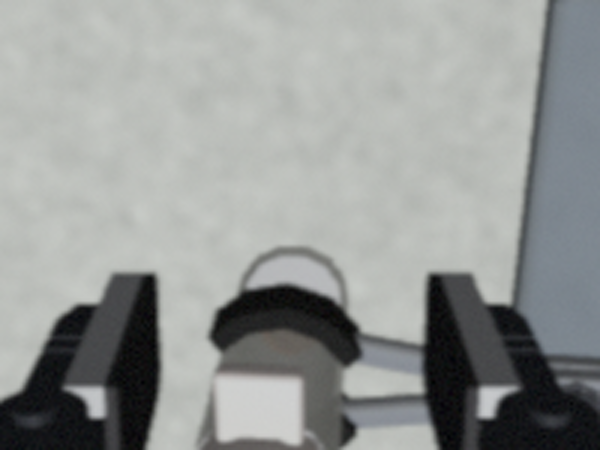

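View pics/s6c.png

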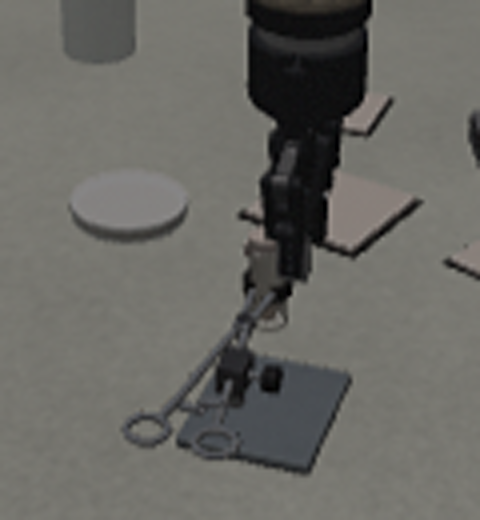

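Run:
```python
from h import *
T=np.load('pics/w12.npz')['T']
for u,v in [(259,375),(217,375),(302,377)]:print(at_z('wrist',160+(u+.5)/3-.5,140+(v+.5)/3-.5,.067,T))
print(T[:3,3]+T[:3,0]*.008)
```

```text
[ 0.49562541 -0.09121652  0.067     ]
[ 0.49629115 -0.09776581  0.067     ]
[ 0.49529641 -0.08452331  0.067     ]
[ 0.49052829 -0.08655873  0.06366963]
```

carry_out(moves=[2.5,-4.5,0,0,0,0,0,0,0,1,0,0,0,0,1,0,0,0,0,1,0,0,0,0,1])

```text
t: 16.3
tcp_pos: [0.4938, -0.0919, 0.0732]
ee_rot: [0.707, -0.045, 0.705, 0.004]
contact_force: [-1.9, -1.1, 4.0]
opening: 0.123
```

Run:
```python
from h import *
s=readout.get_state();print(np.round(s['contact_force'],2),np.round(s['moment'],3))
p,d,T=snap('wrist','w13');print(np.round(T,4)[:3,3]);crop(p,160,140,360,290,'w13c.png')
```

```text
[-1.94 -1.09  4.05] [-0.23   0.438 -0.031]
[ 0.4938 -0.0919  0.0732]
scale 3 off 160 140
```

View pics/w13c.png

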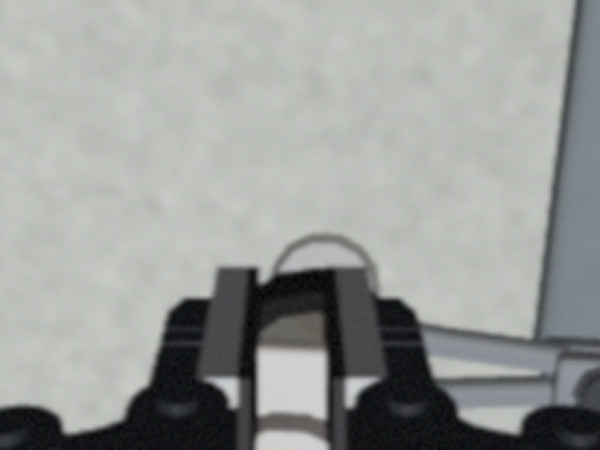

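carry_out(moves=[0.6,0,4.1,0,1,1.2,0,4,0,1,1.7,0.2,3.8,0,1,2,0.2,3.6,0,1,2.5,0.2,3.3,0,1,2.9,0.2,2.9,0,1,0,0,0,0,1])

```text
t: 17.23
tcp_pos: [0.5063, -0.0913, 0.0961]
ee_rot: [0.709, -0.045, 0.704, 0.004]
contact_force: [0.7, -0.5, 0.2]
opening: -0.001
```

Run:
```python
from h import *
s=readout.get_state();print(np.round(s['contact_force'],2),np.round(s['moment'],3))
p,d,T=snap('wrist','w14');print(np.round(T,4)[:3,3]);crop(p,160,140,360,290,'w14c.png')
p,d,T=snap('side','s7');crop(p,190,130,310,260,'s7c.png')
```

```text
[ 0.68 -0.46  0.19] [0.063 0.035 0.004]
[ 0.5063 -0.0913  0.0961]
scale 3 off 160 140
scale 4 off 190 130
```

View pics/w14c.png

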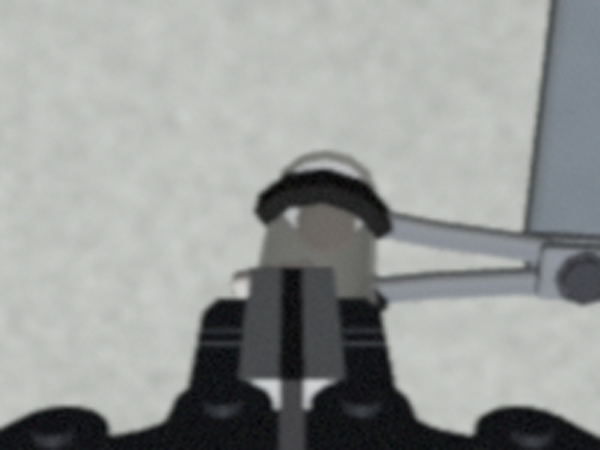

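View pics/s7c.png

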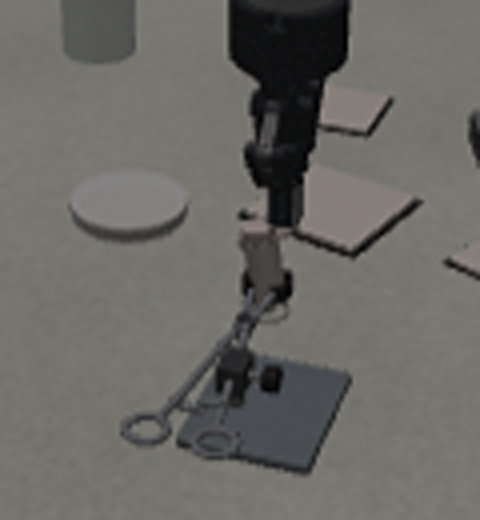

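carry_out(moves=[-5,0,20,0,0,-15,0,30,0,0,0,0,0,0,0])

```text
t: 17.7
tcp_pos: [0.4858, -0.0916, 0.1473]
ee_rot: [0.709, -0.045, 0.704, 0.003]
contact_force: [1.0, -0.2, 0.1]
opening: 0.499
```

Run:
```python
from h import *
p,d,T=snap('wrist','w15');print(np.round(T,4)[:3,3]);crop(p,160,120,360,270,'w15c.png')
p,d,T=snap('side','s8');crop(p,210,170,290,230,'s8c.png')
p,d,T=snap('scene','c8');crop(p,220,150,320,230,'c8c.png')
```

```text
[ 0.4858 -0.0916  0.1473]
scale 3 off 160 120
scale 9 off 210 170
scale 7 off 220 150
```

View pics/w15c.png

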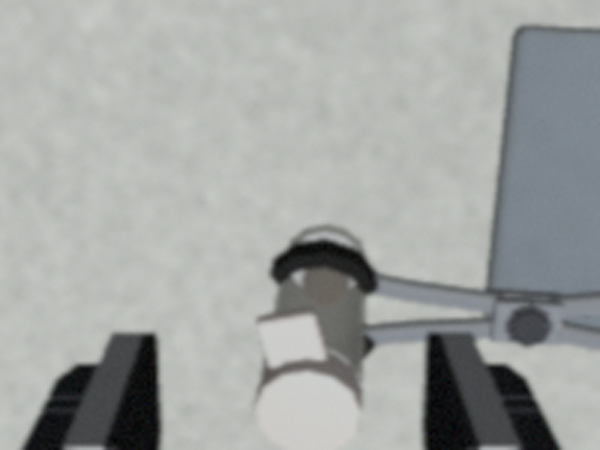

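View pics/s8c.png

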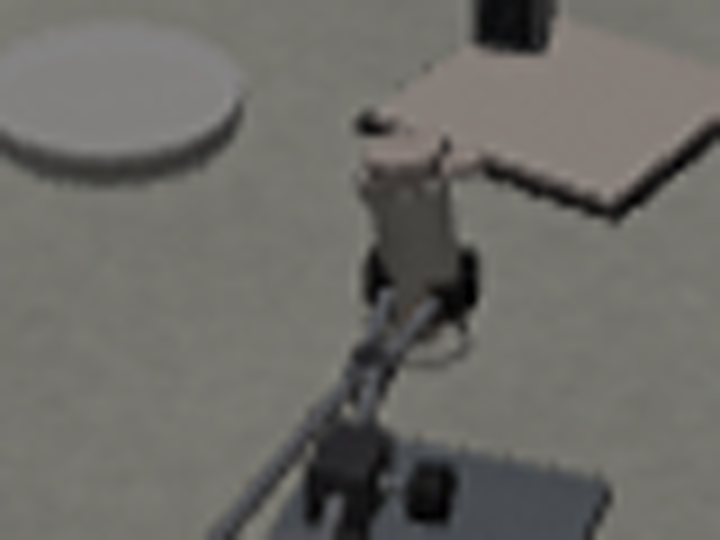

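View pics/c8c.png

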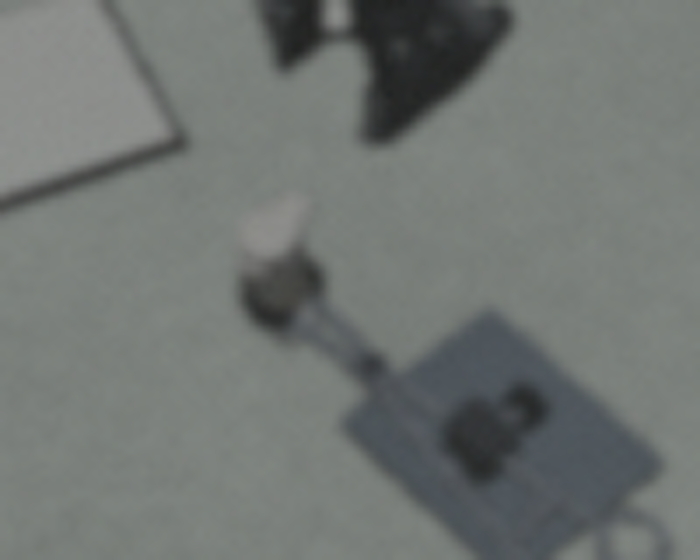

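Run:
```python
from h import *
T=np.load('pics/w15.npz')['T']
def W(u,v,z):return np.round(at_z('wrist',160+(u+.5)/3-.5,120+(v+.5)/3-.5,z,T),4)
print('top',W(307,410,.072),W(307,410,.078))
for z in(.067,.075):print('tab corners',W(257,319,z),W(316,312,z),W(328,361,z),W(267,367,z))
print('bottom far', W(327,227,0),'jaw blade M outer top',W(322,243,.04))
p=cv2.imread('pics/side0.png')
S=np.load('pics/s8.npz')['d'];P=cloud('side',S)
C=np.load('pics/w15.npz')['d'];Q=cloud('wrist',C,T)
for (u,v) in [(307,400),(280,390),(340,390),(307,430),(290,320),(310,318),(290,350)]:
    U,V=160+u//3,120+v//3;print(u,v,np.round(Q[V,U],4))
```

```text
top [ 0.5257 -0.0898  0.072 ] [ 0.5223 -0.0898  0.078 ]
tab corners [ 0.5057 -0.1033  0.067 ] [ 0.5027 -0.0895  0.067 ] [ 0.515  -0.0858  0.067 ] [ 0.518  -0.1002  0.067 ]
tab corners [ 0.5021 -0.1027  0.075 ] [ 0.4991 -0.0895  0.075 ] [ 0.511  -0.0859  0.075 ] [ 0.5139 -0.0997  0.075 ]
bottom far [ 0.5041 -0.0884  0.    ] jaw blade M outer top [ 0.4951 -0.0895  0.04  ]
307 400 [ 0.5193 -0.0899  0.0788]
280 390 [ 0.5177 -0.0962  0.0788]
340 390 [ 0.5155 -0.0827  0.0803]
307 430 [ 0.5278 -0.0894  0.0774]
290 320 [ 0.5002 -0.0954  0.0778]
310 318 [ 0.4996 -0.0907  0.078 ]
290 350 [ 0.5087 -0.095   0.0754]
```

carry_out(moves=[15,0,0,0.1,1,15,1,0,0.1,1,0,0,-20,0,1,0,0,-25,0,1,0,0,-8,0,1,0,0,-3,0,1,0,0,0,0,1])

```text
t: 18.73
tcp_pos: [0.5134, -0.0895, 0.0882]
ee_rot: [0.703, -0.114, 0.698, 0.074]
contact_force: [-4.5, 1.8, 6.4]
opening: 0.003
```

carry_out(moves=[0,0,-3,0,1,0,0,0,0,1])

```text
t: 18.98
tcp_pos: [0.5144, -0.0899, 0.0875]
ee_rot: [0.704, -0.114, 0.697, 0.074]
contact_force: [-10.8, 3.6, 23.8]
opening: 0.002
```

carry_out(moves=[0,0,-1.5,0,1,0,0,0,0,1])

```text
t: 19.23
tcp_pos: [0.515, -0.09, 0.0872]
ee_rot: [0.704, -0.115, 0.697, 0.074]
contact_force: [-12.3, 5.0, 32.8]
opening: 0.003
```

carry_out(moves=[0,0,20,0,0.3,-8,0,30,0,0.3,-20,0,12,0,0.3,0,0,0,0,0.3])

```text
t: 19.73
tcp_pos: [0.4862, -0.09, 0.1463]
ee_rot: [0.704, -0.114, 0.697, 0.074]
contact_force: [0.1, -0.2, -0.8]
opening: 0.351
```

Run:
```python
from h import *
p,d,T=snap('wrist','w16');print(np.round(T,4));crop(p,160,120,360,270,'w16c.png')
p,d,T=snap('side','s9');crop(p,210,170,290,230,'s9c.png')
```

```text
[[ 0.0169 -0.2631  0.9646  0.4862]
 [-0.0554  0.963   0.2636 -0.09  ]
 [-0.9983 -0.0579  0.0017  0.1463]
 [ 0.      0.      0.      1.    ]]
scale 3 off 160 120
scale 9 off 210 170
```

View pics/w16c.png

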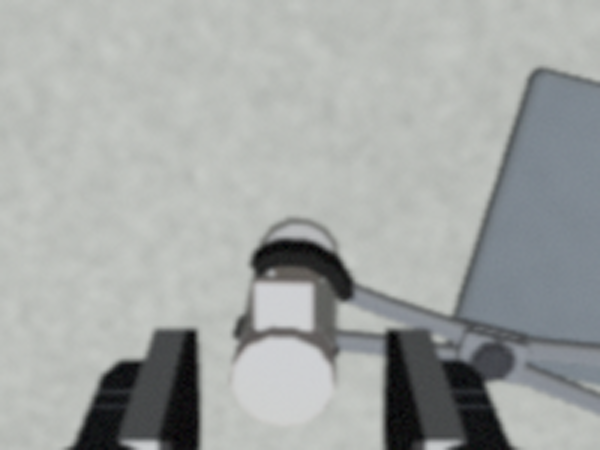

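View pics/s9c.png

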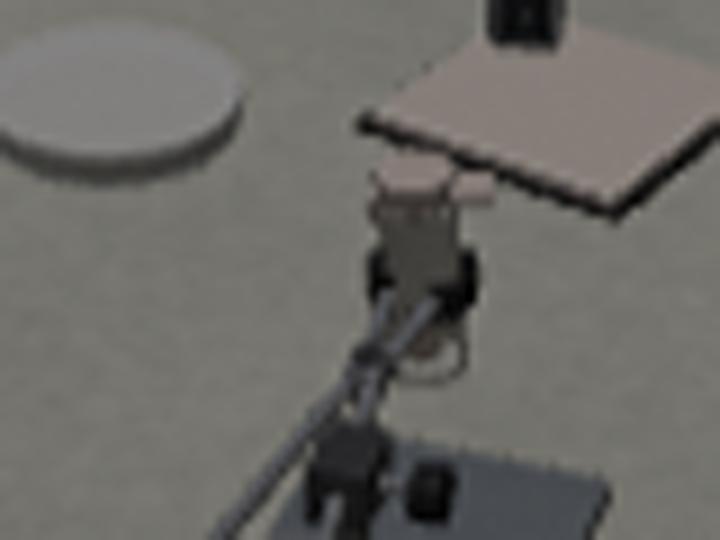

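Run:
```python
from h import *
f=np.load('pics/w16.npz');T=f['T'];Q=cloud('wrist',f['d'],T)
def W(u,v,z):return np.round(at_z('wrist',160+(u+.5)/3-.5,120+(v+.5)/3-.5,z,T),4)
c=W(283,380,.073);t=W(284,282,.067);print('top',c,'tab',t,W(254,283,.067),W(315,280,.067),np.degrees(np.arctan2(*(t-c)[1::-1])),np.linalg.norm((t-c)[:2]))
def med(u,v,r=3):
    U,V=160+u//3,120+v//3;return np.round(np.median(Q[V-r:V+r+1,U-r:U+r+1].reshape(-1,3),0),4)
for u,v in [(283,355),(283,380),(283,405),(260,380),(306,380),(284,305)]:print(u,v,med(u,v))
```

```text
top [ 0.5177 -0.088   0.073 ] tab [ 0.4965 -0.0938  0.067 ] [ 0.4987 -0.1005  0.067 ] [ 0.494  -0.0871  0.067 ] -164.69915442755004 0.021979080963498047
283 355 [ 0.5114 -0.0896  0.0728]
283 380 [ 0.518 -0.088  0.072]
283 405 [ 0.525  -0.0861  0.0715]
260 380 [ 0.5196 -0.0933  0.0724]
306 380 [ 0.5163 -0.0826  0.0722]
284 305 [ 0.501  -0.0927  0.0686]
```

carry_out(moves=[4.4,-5,0,0,0.3,0,0,-30,0,0.3,0,0,-30,0,0.3,0,0,-13,0,0.3,0,0,0,0,0.3])

```text
t: 20.45
tcp_pos: [0.4905, -0.0947, 0.0721]
ee_rot: [0.703, -0.114, 0.698, 0.075]
contact_force: [-0.3, 0.8, 0.5]
opening: 0.35
```

Run:
```python
from h import *
p,d,T=snap('wrist','w17');print(np.round(T,4)[:3,3]);crop(p,160,140,360,290,'w17c.png')
```

```text
[ 0.4905 -0.0947  0.0721]
scale 3 off 160 140
```

View pics/w17c.png

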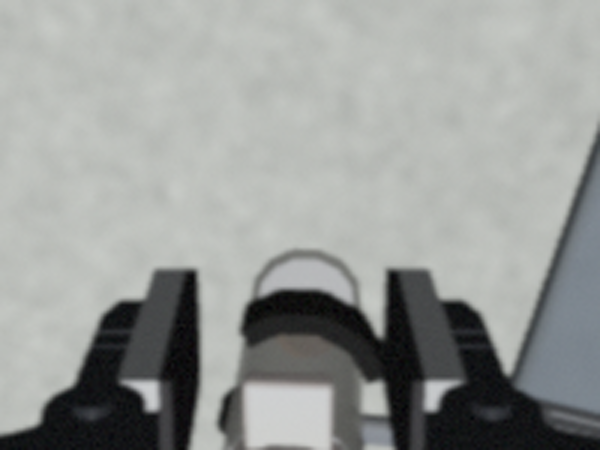

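Run:
```python
from h import *
T=np.load('pics/w17.npz')['T']
for x in(.014,.009,-.008,-.015):
  for z in(-.011,.011):
    P=(T@np.array([x,-.0149,z,1]))[:3];u,v=proj('wrist',P,T);print(x,z,(u-160)*3,(v-140)*3)
print(at_z('wrist',160+289/3,140+382/3,.067,T), T[:3,3])
```

```text
0.014 -0.011 198.11551015265456 257.24230467880267
0.014 0.011 201.88548938074658 379.0927919660186
0.009 -0.011 195.16675939076438 270.31081970822225
0.009 0.011 199.17311356136227 395.3839969742015
-0.008 -0.011 183.54988842011122 321.79541950447583
-0.008 0.011 188.55409870230588 459.1644461352249
-0.015 -0.011 177.89427160298484 346.86044511819733
-0.015 0.011 183.42242107762868 489.98658059832354
[ 0.49677158 -0.09369252  0.067     ] [ 0.49054574 -0.09471439  0.07213368]
```

carry_out(moves=[0,0,-3,0,0.5,0,0,0,0,0.7,0,0,0,0,0.7,0,0,0,0,0.7])

```text
t: 21.0
tcp_pos: [0.4912, -0.0951, 0.0704]
ee_rot: [0.704, -0.115, 0.697, 0.074]
contact_force: [0.1, -0.7, 0.9]
opening: 0.151
```

Run:
```python
from h import *
s=readout.get_state();print(s['opening'],np.round(s['contact_force'],2))
p,d,T=snap('wrist','w18');print(np.round(T,4)[:3,3]);crop(p,160,140,360,290,'w18c.png')
```

```text
0.15067605689280228 [ 0.07 -0.71  0.91]
[ 0.4912 -0.0951  0.0704]
scale 3 off 160 140
```

View pics/w18c.png

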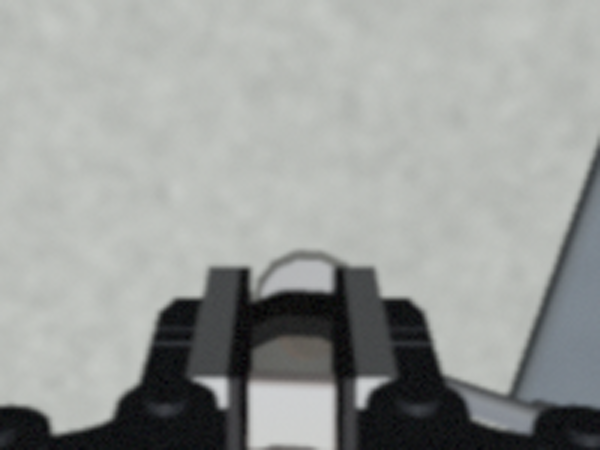

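carry_out(moves=[0,0,0,0,0.74,0,0,0,0,0.74])

```text
t: 21.3
tcp_pos: [0.491, -0.095, 0.0702]
ee_rot: [0.703, -0.115, 0.697, 0.074]
contact_force: [-2.3, -2.2, 1.9]
opening: 0.134
```

carry_out(moves=[0,0,0,0,0.78,0,0,0,0,0.78])

```text
t: 21.55
tcp_pos: [0.4909, -0.095, 0.0701]
ee_rot: [0.703, -0.115, 0.698, 0.074]
contact_force: [-1.0, -1.7, 2.6]
opening: 0.12
```

carry_out(moves=[0,0,0,0,0.8,0.6,0.15,4.1,0,0.8,1.15,0.3,4,0,0.8,0,0,0,0,0.8])

```text
t: 22.05
tcp_pos: [0.4928, -0.0943, 0.0783]
ee_rot: [0.703, -0.115, 0.697, 0.075]
contact_force: [-1.9, -1.3, -0.7]
opening: 0.113
```

Run:
```python
from h import *
s=readout.get_state();print(s['opening'],np.round(s['contact_force'],2),np.round(s['moment'],2))
p,d,T=snap('wrist','w19');print(np.round(T,4)[:3,3]);crop(p,160,140,360,290,'w19c.png')
p,d,T=snap('side','s10');crop(p,210,170,290,230,'s10c.png')
```

```text
0.11311009618017968 [-1.92 -1.27 -0.75] [-0.2   0.43 -0.07]
[ 0.4928 -0.0943  0.0783]
scale 3 off 160 140
scale 9 off 210 170
```

View pics/w19c.png

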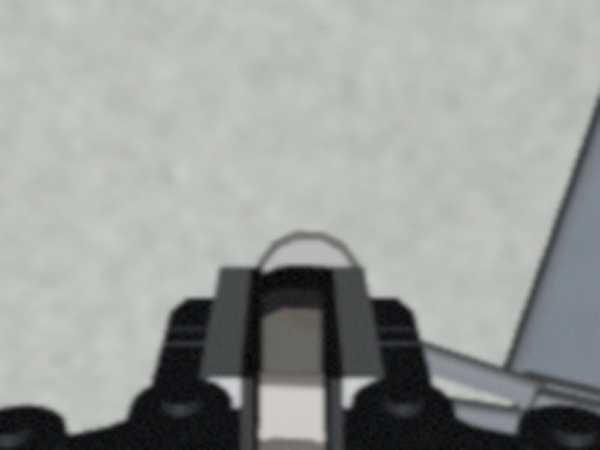

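View pics/s10c.png

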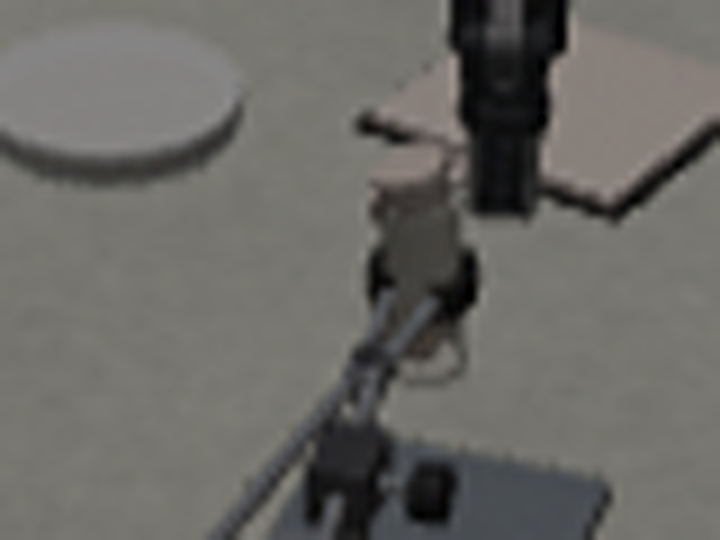

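carry_out(moves=[1.65,0.45,3.8,0,0.8,1.95,0.5,3.6,0,0.8,2.4,0.65,3.3,0,0.8,0,0,0,0,0.8])

```text
t: 22.65
tcp_pos: [0.4987, -0.0927, 0.0889]
ee_rot: [0.703, -0.115, 0.698, 0.075]
contact_force: [-3.0, -1.4, -3.2]
opening: 0.115
```

Run:
```python
from h import *
s=readout.get_state();print(s['opening'],np.round(s['contact_force'],2),np.round(s['moment'],2))
p,d,T=snap('wrist','w20');print(np.round(T,4)[:3,3]);crop(p,160,140,360,290,'w20c.png')
p,d,T=snap('side','s11');crop(p,210,170,290,230,'s11c.png')
```

```text
0.11492617285515057 [-3.02 -1.38 -3.24] [-0.29  0.77 -0.04]
[ 0.4987 -0.0927  0.0889]
scale 3 off 160 140
scale 9 off 210 170
```

View pics/w20c.png

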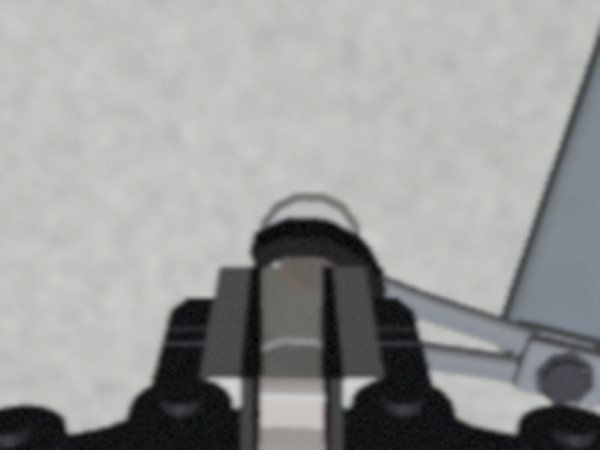

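View pics/s11c.png

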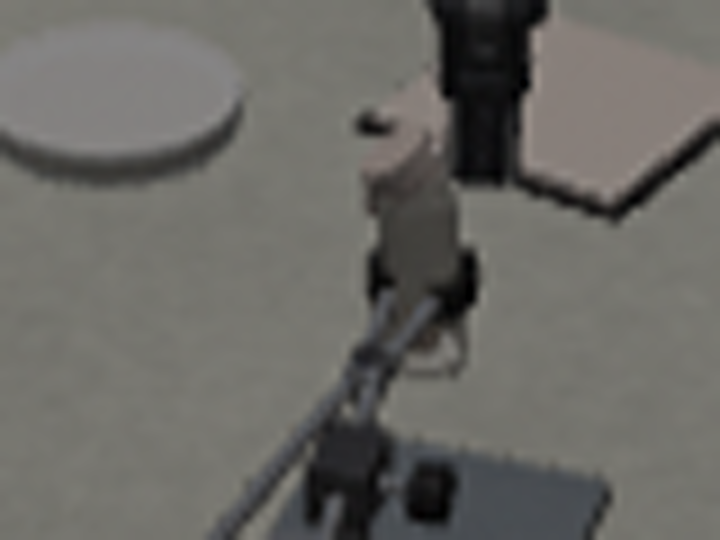

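carry_out(moves=[2.8,0.75,2.8,0,0.8,3.15,0.85,2.4,0,0.8,3.4,0.9,2.1,0,0.8,0,0,0,0,0.8])

```text
t: 23.25
tcp_pos: [0.5092, -0.0904, 0.0971]
ee_rot: [0.704, -0.115, 0.697, 0.074]
contact_force: [0.1, -1.0, -0.4]
opening: 0.098
```

Run:
```python
from h import *
s=readout.get_state();print(s['opening'],np.round(s['contact_force'],2),np.round(s['moment'],2))
p,d,T=snap('wrist','w21');print(np.round(T,4)[:3,3]);crop(p,160,140,360,290,'w21c.png')
p,d,T=snap('side','s12');crop(p,210,170,290,230,'s12c.png')
```

```text
0.09760424138426031 [ 0.07 -1.   -0.39] [ 0.05  0.02 -0.03]
[ 0.5092 -0.0904  0.0971]
scale 3 off 160 140
scale 9 off 210 170
```

View pics/w21c.png

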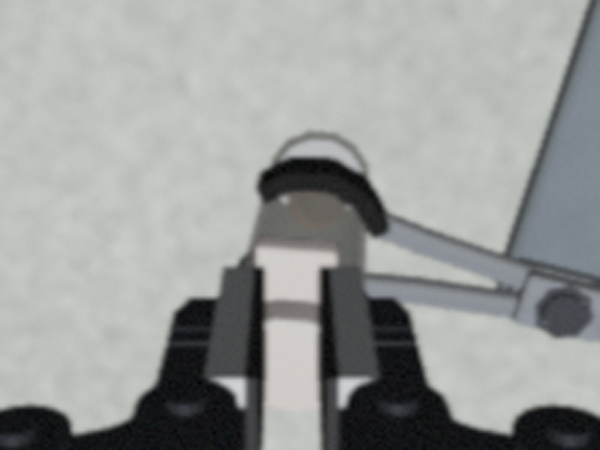

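View pics/s12c.png

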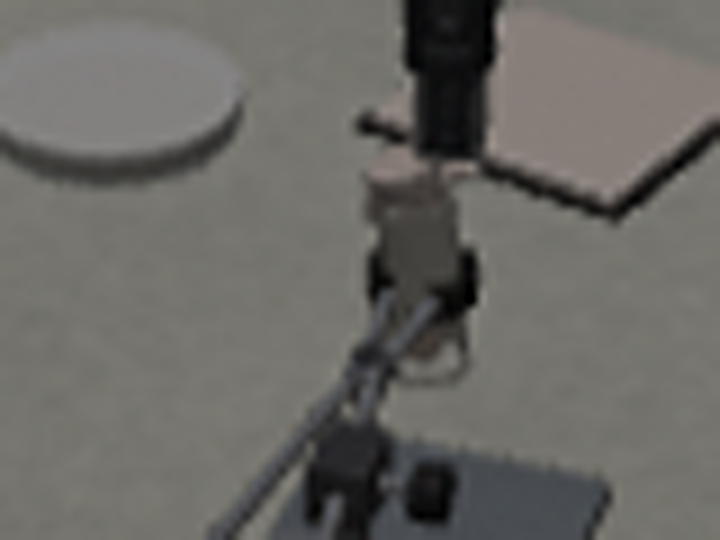

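carry_out(moves=[-5,0,20,0,0.3,-18,0,30,0,0.3,0,0,0,0,0.3])

```text
t: 23.72
tcp_pos: [0.4858, -0.0908, 0.1485]
ee_rot: [0.705, -0.115, 0.696, 0.074]
contact_force: [0.0, 0.3, -0.5]
opening: 0.35
```

Run:
```python
from h import *
p,d,T=snap('wrist','w22');print(np.round(T,4)[:3,3]);crop(p,160,120,360,270,'w22c.png')
p,d2,_=snap('side','s13');crop(p,210,170,290,230,'s13c.png')
Q=cloud('wrist',d,T)
for v in range(200,245,3): print(v,np.round(np.median(Q[v-1:v+2,250:258].reshape(-1,3),0),4))
```

```text
[ 0.4858 -0.0908  0.1485]
scale 3 off 160 120
scale 9 off 210 170
200 [ 0.5001 -0.097   0.0317]
203 [ 0.5002 -0.0965  0.0382]
206 [ 0.5022 -0.0959  0.0397]
209 [ 0.505  -0.0952  0.0377]
212 [ 0.5058 -0.0947  0.0426]
215 [ 0.5062 -0.0942  0.0476]
218 [ 0.5065 -0.0938  0.0524]
221 [ 0.4994 -0.0938  0.0751]
224 [ 0.5005 -0.0937  0.077 ]
227 [ 0.5029 -0.0931  0.0766]
230 [ 0.5052 -0.0925  0.0757]
233 [ 0.5081 -0.0918  0.0744]
236 [ 0.5105 -0.0912  0.0743]
239 [ 0.5112 -0.0907  0.0769]
242 [ 0.513  -0.0905  0.0778]
```

View pics/w22c.png

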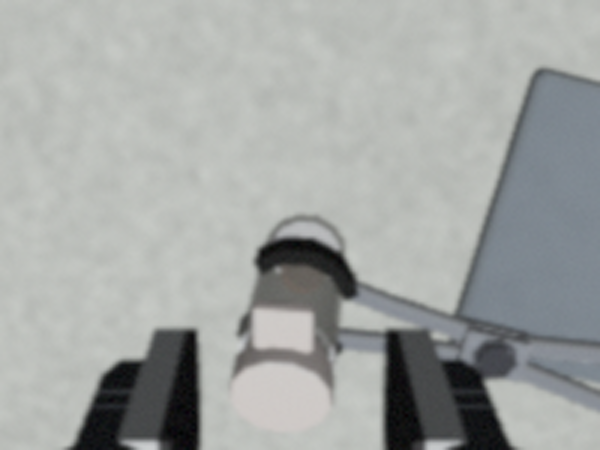

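View pics/s13c.png

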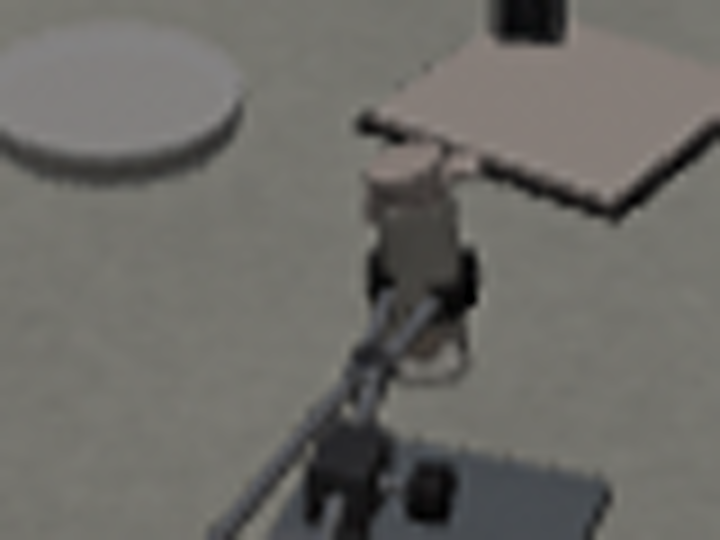

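carry_out(moves=[7.8,-4.2,-10,0,0.4,0,0,-30,0,0.4,0,0,-30,0,0.4,0,0,0,0,0.6,0,0,0,0,0.82,0,0,0,0,0.82])

```text
t: 24.58
tcp_pos: [0.4934, -0.0947, 0.077]
ee_rot: [0.704, -0.115, 0.697, 0.074]
contact_force: [-1.6, 0.3, -2.0]
opening: 0.103
```

carry_out(moves=[1.65,0.45,3.8,0,0.82,1.95,0.5,3.6,0,0.82,2,0.6,3,0,0.82])

```text
t: 24.95
tcp_pos: [0.4986, -0.093, 0.0868]
ee_rot: [0.703, -0.115, 0.698, 0.074]
contact_force: [-1.9, -0.8, -4.8]
opening: 0.106
```

Run:
```python
from h import *
s=readout.get_state();print(s['opening'],np.round(s['contact_force'],2),np.round(s['moment'],2))
p,d,T=snap('wrist','w23');print(np.round(T,4)[:3,3]);crop(p,160,140,360,290,'w23c.png')
p,d,T=snap('side','s14');crop(p,210,170,290,230,'s14c.png')
```

```text
0.10617852669693177 [-1.87 -0.76 -4.76] [-0.03  0.44 -0.03]
[ 0.4986 -0.093   0.0868]
scale 3 off 160 140
scale 9 off 210 170
```

View pics/w23c.png

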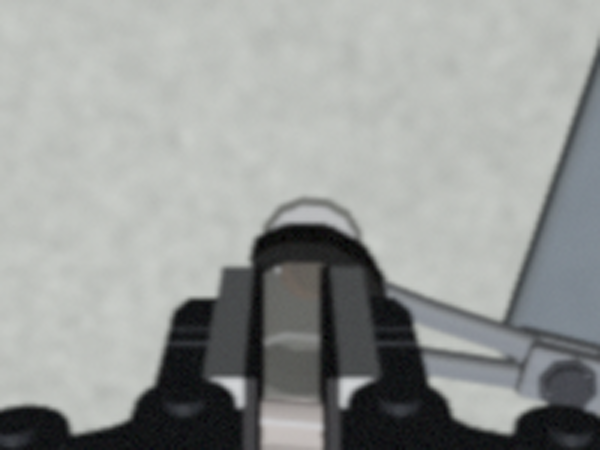

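View pics/s14c.png

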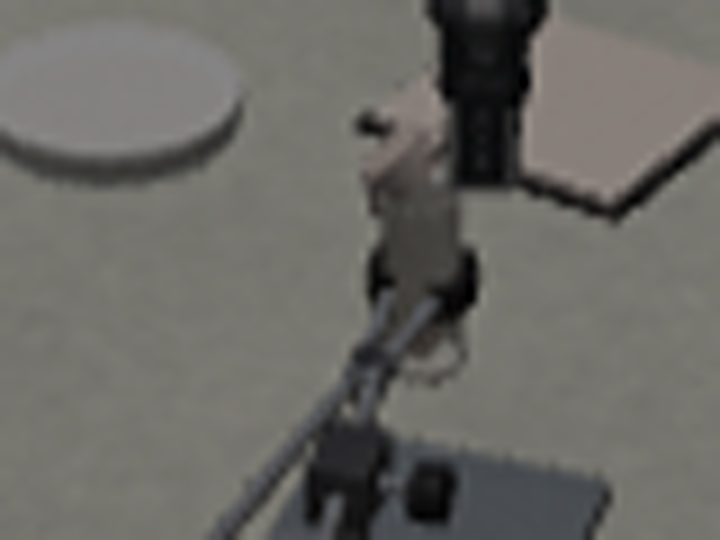

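carry_out(moves=[0,0,0,0,0.5,0,0,0,0,0.5,-14,-4,0,0,0.5,-6,-2,30,0,0.5,0,0,0,0,0.5])

```text
t: 25.68
tcp_pos: [0.4798, -0.0998, 0.1191]
ee_rot: [0.705, -0.115, 0.696, 0.074]
contact_force: [0.8, 0.5, -0.8]
opening: 0.249
```

Run:
```python
from h import *
p,d,T=snap('wrist','w24');print(np.round(T,4)[:3,3]);crop(p,160,120,360,270,'w24c.png')
p,d2,_=snap('side','s15');crop(p,210,170,290,230,'s15c.png')
Q=cloud('wrist',d,T)
for v in range(215,275,4): print(v,np.round(np.median(Q[v-1:v+2,251:259].reshape(-1,3),0),4))
```

```text
[ 0.4798 -0.0998  0.1191]
scale 3 off 160 120
scale 9 off 210 170
215 [ 0.5078 -0.1017 -0.0007]
219 [ 5.106e-01 -1.008e-01 -3.000e-04]
223 [ 0.51   -0.1003  0.0099]
227 [ 0.5028 -0.1007  0.0335]
231 [ 0.5035 -0.1002  0.039 ]
235 [ 0.5063 -0.0994  0.0394]
239 [ 0.5082 -0.0987  0.0407]
243 [ 0.508  -0.0983  0.0468]
247 [ 0.508  -0.0979  0.0527]
251 [ 0.508  -0.0975  0.0583]
255 [ 0.5082 -0.0972  0.0635]
259 [ 0.5251 -0.0943  0.0387]
263 [ 0.5255 -0.0938  0.0434]
267 [ 0.5257 -0.0935  0.0475]
271 [ 0.5258 -0.0939  0.0535]
```

View pics/w24c.png

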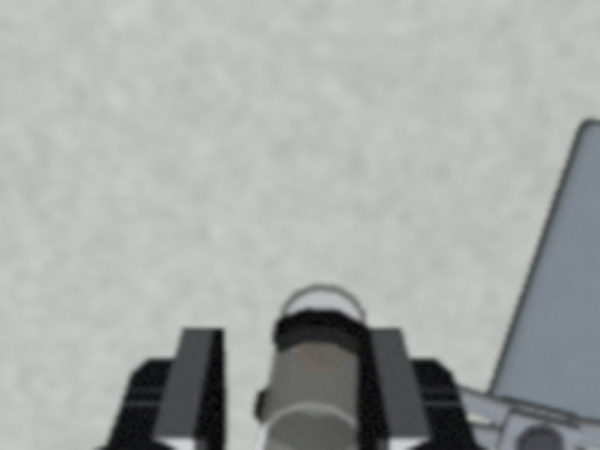

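View pics/s15c.png

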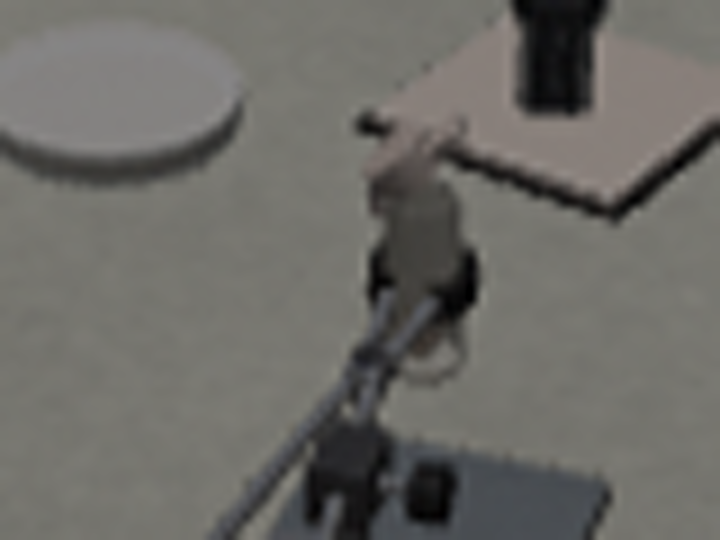

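Run:
```python
from h import *
c=np.array([.5165,-.0885,0]);e=np.array([.9646,.2639,0]);n=np.array([-.2639,.9646,0])
H=c+.0125*e+np.array([0,0,.062])
for px in [(465,125),(460,118),(440,150)]:
    o,d=ray('side',210+(px[0]+.5)/9-.5,170+(px[1]+.5)/9-.5)
    P=o+d*(n@(c-o))/(n@d);q=P-H;print(P.round(4),'along',(q@e).round(4),'z',q[2].round(4),np.arctan2(q[2],-(q@e)),np.hypot(q@e,q[2]))
```

```text
[ 0.5046 -0.0918  0.0916] along -0.0249 z 0.0296 0.8725145200383151 0.03870021620788561
[ 0.5061 -0.0914  0.094 ] along -0.0233 z 0.032 0.9410138648330175 0.0395673530168357
[ 0.5116 -0.0898  0.0825] along -0.0176 z 0.0205 0.8612393531684079 0.02700212507458706
```

carry_out(moves=[0,1,0,0,1,0,0,-12,0,1,0,0,-11,0,1,6,1.7,0,0,1,6,1.7,0,0,1,6,1.7,0,0,1,0,0,0,0,1])

```text
t: 26.65
tcp_pos: [0.4969, -0.0929, 0.0938]
ee_rot: [0.703, -0.115, 0.697, 0.075]
contact_force: [-2.1, 0.5, 2.0]
opening: 0.002
```

Run:
```python
from h import *
p,d2,_=snap('side','s16');crop(p,210,170,290,230,'s16c.png')
```

```text
scale 9 off 210 170
```

View pics/s16c.png

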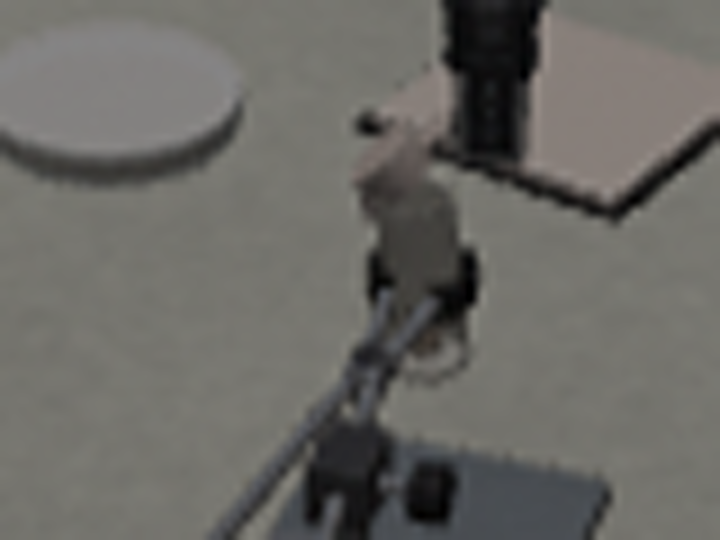

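carry_out(moves=[3,0.8,2,0,1,3,0.8,2,0,1,0,0,0,0,1])

```text
t: 27.08
tcp_pos: [0.5029, -0.0913, 0.0979]
ee_rot: [0.704, -0.115, 0.697, 0.074]
contact_force: [-1.7, -1.1, 0.6]
opening: -0.001
```

Run:
```python
from h import *
p,d2,_=snap('side','s17');crop(p,210,170,290,230,'s17c.png')
```

```text
scale 9 off 210 170
```

View pics/s17c.png

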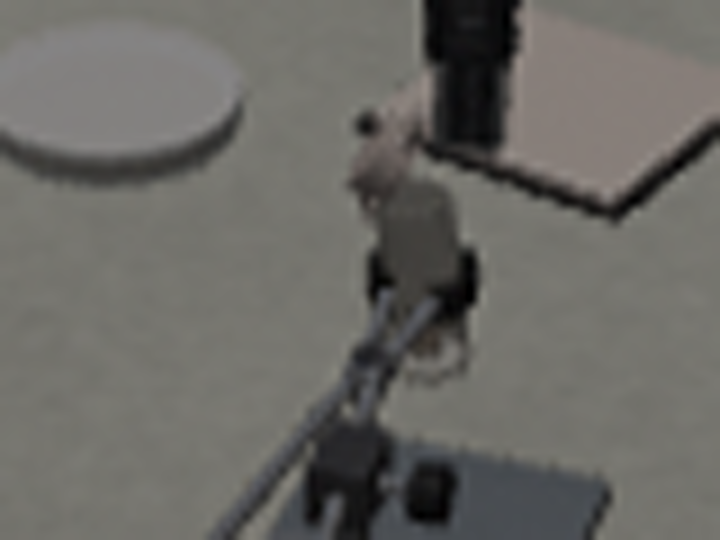

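carry_out(moves=[4,1.1,1,0,1,4,1.1,0,0,1,4,1.1,0,0,1,4,1.1,0,0,1,0,0,0,0,1])

```text
t: 27.75
tcp_pos: [0.5188, -0.0868, 0.0985]
ee_rot: [0.703, -0.115, 0.697, 0.075]
contact_force: [-1.7, -1.0, 0.5]
opening: -0.002
```

Run:
```python
from h import *
p,d2,_=snap('side','s18');crop(p,210,170,290,230,'s18c.png')
```

```text
scale 9 off 210 170
```

View pics/s18c.png

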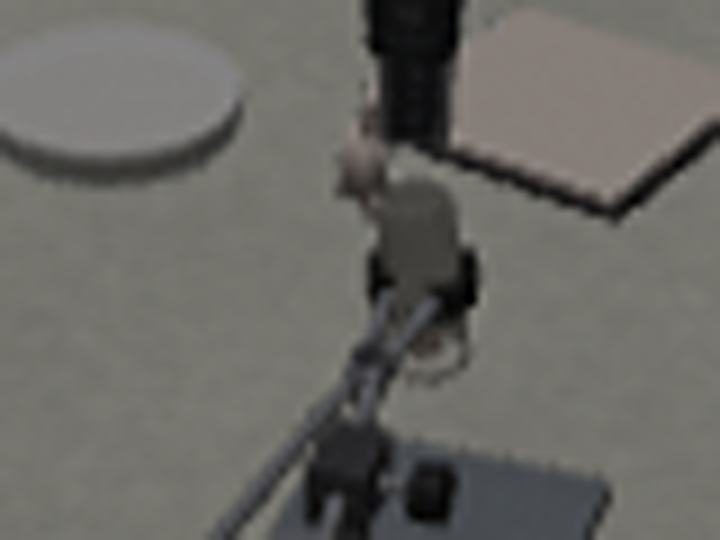

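Lid is about upright in the side picture. A bit further past vertical.

carry_out(moves=[4,1.1,0,0,1,4,1.1,0,0,1,3,0.8,0,0,1,0,0,0,0,1])

```text
t: 28.3
tcp_pos: [0.5297, -0.0838, 0.0984]
ee_rot: [0.703, -0.115, 0.697, 0.075]
contact_force: [-1.5, -0.7, 1.0]
opening: -0.002
```

Run:
```python
from h import *
p,d2,_=snap('side','s19');crop(p,210,170,290,230,'s19c.png')
```

```text
scale 9 off 210 170
```

View pics/s19c.png

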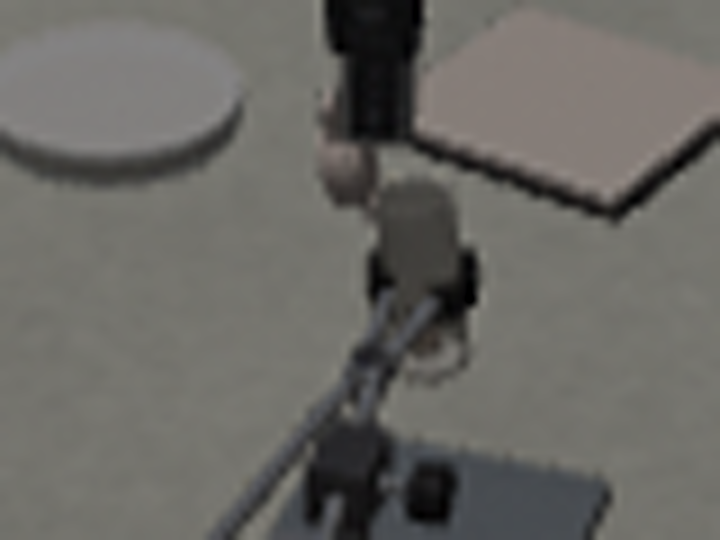

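carry_out(moves=[-12,-3,0,0,1,-14,-4,40,0,1,-5,0,30,0,1,0,0,0,0,1])

```text
t: 28.85
tcp_pos: [0.4993, -0.0916, 0.1714]
ee_rot: [0.705, -0.115, 0.696, 0.074]
contact_force: [0.6, -0.6, -0.3]
opening: 0.002
```

Run:
```python
from h import *
p,d,T=snap('wrist','w25');print(np.round(T,4)[:3,3]);crop(p,160,120,400,300,'w25c.png')
p,d2,_=snap('side','s20');crop(p,210,170,290,230,'s20c.png')
```

```text
[ 0.4993 -0.0916  0.1714]
scale 3 off 160 120
scale 9 off 210 170
```

View pics/w25c.png

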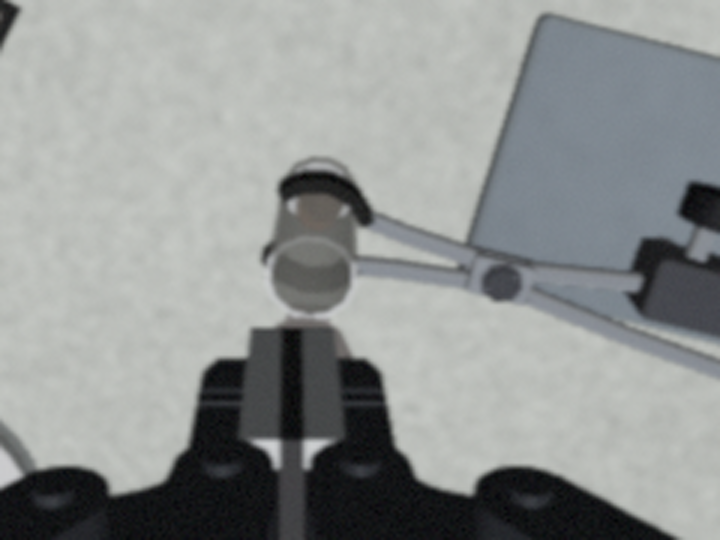

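View pics/s20c.png

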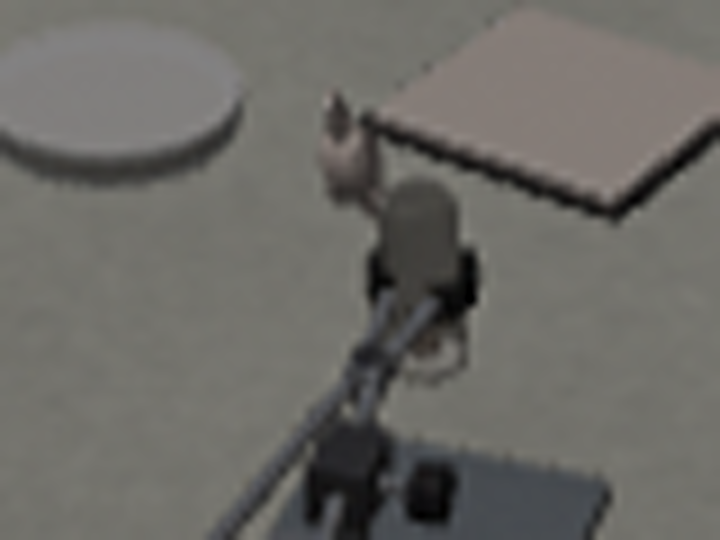

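Run:
```python
from h import *
f=np.load('pics/w25.npz');T=f['T'];Q=cloud('wrist',f['d'],T)
def W(u,v,z):return np.round(at_z('wrist',160+(u+.5)/3-.5,120+(v+.5)/3-.5,z,T),4)
for z in(.062,.066):print('rim',W(312,274,z),'edges',W(269,272,z),W(354,272,z),W(312,236,z),W(310,312,z))
print('bottom far edge',W(318,158,0),W(318,158,.004))
for u,v in [(312,237),(270,272),(352,272),(309,311),(290,243),(335,243),(312,320)]:
    U,V=160+u//3,120+v//3;print(u,v,Q[V-1:V+2,U-1:U+2,2].round(3).tolist())
```

```text
rim [ 0.5177 -0.0879  0.062 ] edges [ 0.5204 -0.0989  0.062 ] [ 0.514  -0.0775  0.062 ] [ 0.5075 -0.0907  0.062 ] [ 0.5283 -0.0855  0.062 ]
rim [ 0.5162 -0.0882  0.066 ] edges [ 0.5188 -0.099   0.066 ] [ 0.5125 -0.0779  0.066 ] [ 0.5061 -0.091   0.066 ] [ 0.5266 -0.0858  0.066 ]
bottom far edge [ 0.5029 -0.0926  0.    ] [ 0.5018 -0.0927  0.004 ]
312 237 [[0.064, 0.063, 0.064], [0.064, 0.064, 0.066], [0.017, 0.064, 0.065]]
270 272 [[0.064, 0.056, 0.052], [0.063, 0.057, 0.054], [0.063, 0.058, 0.055]]
352 272 [[0.051, 0.065, 0.063], [0.052, 0.063, 0.064], [0.055, 0.063, 0.064]]
309 311 [[0.058, 0.058, 0.059], [0.06, 0.06, 0.06], [0.061, 0.062, 0.062]]
290 243 [[0.064, 0.064, 0.065], [0.064, 0.064, 0.065], [0.03, 0.029, 0.027]]
335 243 [[0.064, 0.063, 0.063], [0.065, 0.064, 0.064], [0.023, 0.064, 0.064]]
312 320 [[0.063, 0.063, 0.062], [0.065, 0.065, 0.065], [0.067, 0.066, 0.067]]
```

carry_out(moves=[10,46,0,-0.065,1,10,46,0,-0.065,1,10,46,-10,-0.065,1,9,46,-30,-0.065,1,0,0,-45,0,1,0,0,-33,0,1,0,0,0,0,1])

```text
t: 29.82
tcp_pos: [0.5354, 0.0932, 0.0476]
ee_rot: [0.706, -0.023, 0.708, -0.017]
contact_force: [2.4, -0.3, 3.9]
opening: -0.001
```

Run:
```python
from h import *
s=readout.get_state();print(np.round(s['contact_force'],2))
p,d,T=snap('wrist','w26');print(np.round(T,4)[:3,3]);crop(p,100,80,400,290,'w26c.png')
```

```text
[ 2.43 -0.3   3.9 ]
[0.5354 0.0932 0.0476]
scale 2 off 100 80
```

View pics/w26c.png

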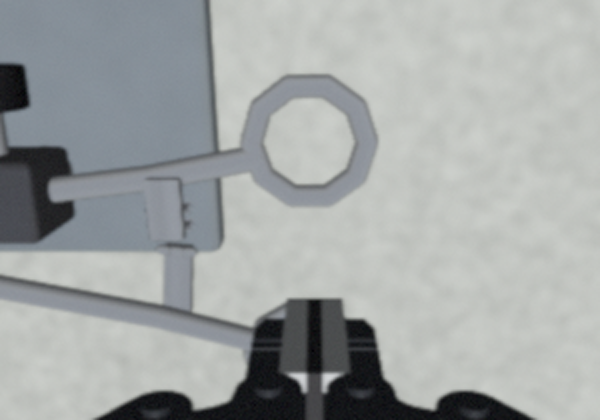

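carry_out(moves=[0,0,-1.5,0,1,6,0,0,0,1,8,-2,0,0,1,8,-3,2,0,1,0,0,15,0,1,0,0,40,0,1,0,0,40,0,1])

```text
t: 30.75
tcp_pos: [0.5593, 0.0881, 0.1481]
ee_rot: [0.707, -0.023, 0.706, -0.017]
contact_force: [1.8, -0.4, -0.1]
opening: 0.004
```

Run:
```python
from h import *
p,d,T=snap('wrist','w27');print(np.round(T,4)[:3,3]);cv2.imwrite('pics/w27b.png',cv2.resize(p,None,fx=1.5,fy=1.5))
p,d2,_=snap('side','s21');crop(p,190,150,310,250,'s21c.png')
```

```text
[0.5593 0.0881 0.1481]
scale 5 off 190 150
```

View pics/w27b.png

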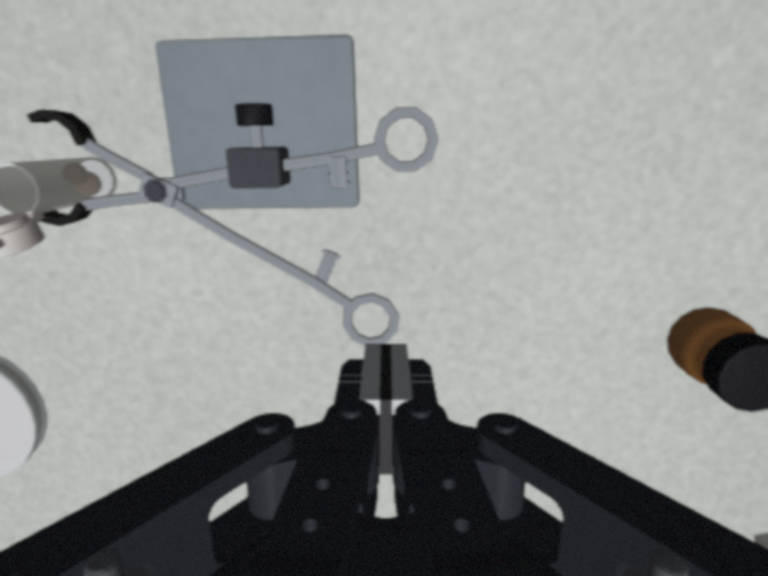

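View pics/s21c.png

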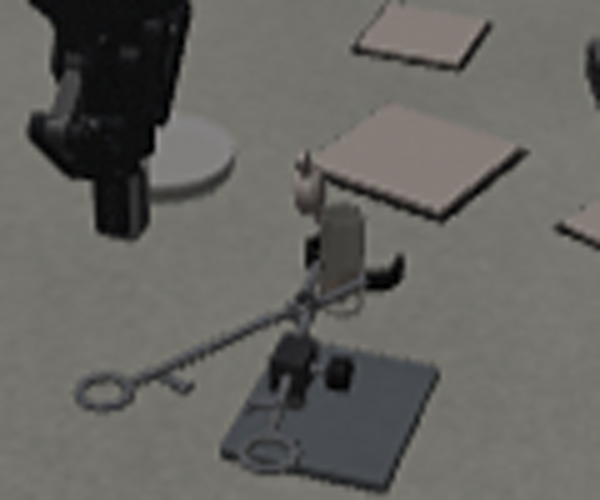

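carry_out(moves=[-16,-45,17,0.065,-0.2,-16,-45,0,0.065,-0.2,-16,-45,0,0.065,-0.2,-16,-45,0,0.065,-0.2,0,0,0,0,-0.2])

```text
t: 31.48
tcp_pos: [0.4946, -0.0943, 0.1635]
ee_rot: [0.704, -0.114, 0.698, 0.073]
contact_force: [0.7, 0.5, 0.7]
opening: 0.6
```

Run:
```python
from h import *
p,d,T=snap('wrist','w28');print(np.round(T,4));crop(p,120,100,360,280,'w28c.png')
```

```text
[[ 0.0161 -0.2615  0.9651  0.4946]
 [-0.0556  0.9635  0.262  -0.0943]
 [-0.9983 -0.0579  0.001   0.1635]
 [ 0.      0.      0.      1.    ]]
scale 3 off 120 100
```

View pics/w28c.png

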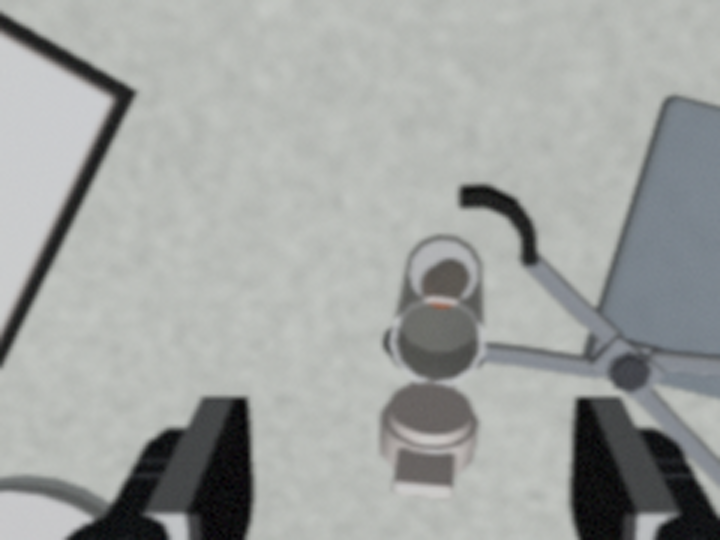

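Run:
```python
from h import *
f=np.load('pics/w28.npz');T=f['T']
def W(u,v,z):return np.round(at_z('wrist',120+(u+.5)/3-.5,100+(v+.5)/3-.5,z,T),4)
print('rim',W(435,339,.062),'bottom',W(444,273,0))
P0=np.load('pics/scene0.npy')
def sc1(u,v):return 160+(u+.5)/3-.5,90+(v+.5)/3-.5
print(np.mean([at_z('scene',*sc1(*a),.007) for a in [(130,204),(220,175),(258,240),(166,270)]],0))
T=np.load('pics/w1.npz')['T']
w=lambda u,v,z:at_z('wrist',(u+.5)/1.5-.5,(v+.5)/1.5-.5,z,T)[:2]
a,b,c=w(689,167,.007),w(632,293,.007),w(750,324,.007);print(a,b,c,np.linalg.norm(a-b),np.linalg.norm(c-b),(a+c)/2)
T=np.load('pics/w6.npz')['T']
q=[(43,156),(217,207),(190,360),(32,316)];z=[w(*k,.007) for k in q];print(z,np.mean(z,0))
T=np.load('pics/w11.npz')['T']
q=[(43,164),(221,214),(193,371),(31,325)];z=[w(*k,.007) for k in q];print(np.mean(z,0),np.linalg.norm(z[0]-z[1]))
```

```text
rim [ 0.5107 -0.0899  0.062 ] bottom [ 0.5123 -0.0887  0.    ]
[ 0.52001834 -0.25805712  0.007     ]
[ 0.58381993 -0.22114518] [ 0.48531774 -0.19378546] [ 0.45903183 -0.29418435] 0.10223128685807682 0.10378288404777389 [ 0.52142588 -0.25766477]
[array([ 0.45566157, -0.29275255]), array([ 0.48228733, -0.19332097]), array([ 0.58134632, -0.21980828]), array([ 0.55511357, -0.32014299])] [ 0.5186022 -0.2565062]
[ 0.51835294 -0.25643669] 0.10277848291791572
```

carry_out(moves=[8,2.4,0,0,-0.2,7,2.4,0,0,-0.2,0,0,-35,0,-0.2,0,0,-35,0,-0.2,0,0,-27,0,-0.2,0,0,-9,0,-0.2,0,0,0,0,-0.2])

```text
t: 32.4
tcp_pos: [0.5107, -0.0865, 0.057]
ee_rot: [0.703, -0.115, 0.698, 0.075]
contact_force: [-0.3, 0.2, 0.5]
opening: 0.599
```

Run:
```python
from h import *
s=readout.get_state();print(np.round(s['contact_force'],2),np.round(s['tcp_pos'],4))
p,d,T=snap('wrist','w29');crop(p,120,100,400,300,'w29c.png')
```

```text
[-0.35  0.23  0.45] [ 0.5107 -0.0865  0.057 ]
scale 2 off 120 100
```

View pics/w29c.png

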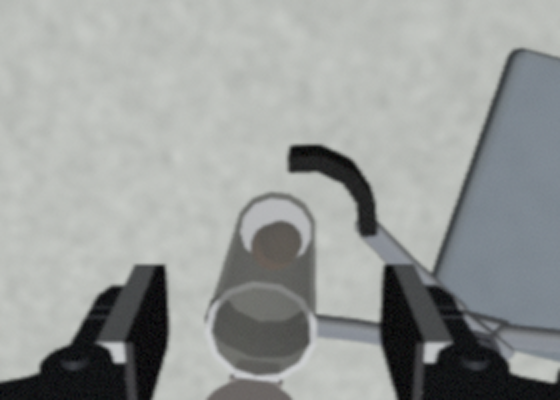

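carry_out(moves=[-1,-3,0,0,-0.2,0,0,0,0,1,0,0,0,0,1,0,0,0,0,1,0,0,0,0,1,0,0,15,0,1,0,0,20,0,1,0,0,30,0,1,0,0,0,0,1])

```text
t: 33.58
tcp_pos: [0.5111, -0.0908, 0.1253]
ee_rot: [0.705, -0.115, 0.696, 0.074]
contact_force: [-0.4, 0.3, -1.9]
opening: 0.268
```

Run:
```python
from h import *
s=readout.get_state();print(np.round(s['contact_force'],2),np.round(s['tcp_pos'],4),s['opening'])
p,d,T=snap('wrist','w30');crop(p,120,80,400,290,'w30c.png')
p,d,T=snap('side','s22');crop(p,190,130,310,230,'s22c.png')
```

```text
[-0.44  0.32 -1.93] [ 0.5111 -0.0908  0.1253] 0.26763903510788456
scale 2 off 120 80
scale 5 off 190 130
```

View pics/w30c.png

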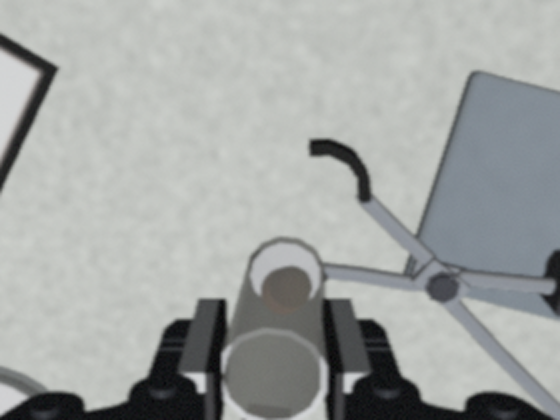

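View pics/s22c.png

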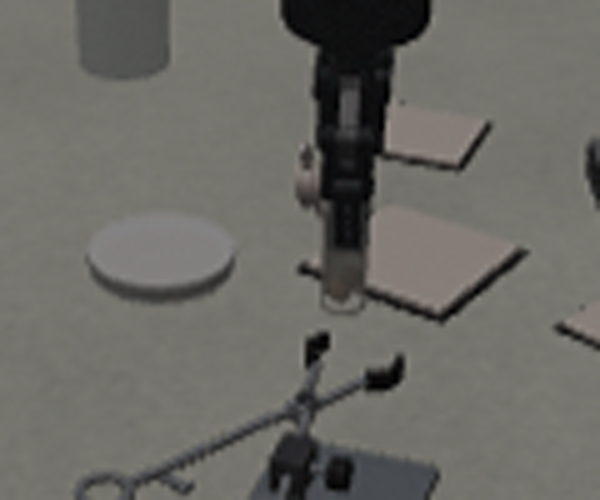

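carry_out(moves=[2,-41,0,0,1,2,-42,0,0,1,2,-42,0,0,1,2,-41,0,0,1,0,0,-20,0,1,0,0,-25,0,1,0,0,-10,0,1,0,0,-3,0,1,0,0,0,0,1])

```text
t: 34.8
tcp_pos: [0.5175, -0.255, 0.0644]
ee_rot: [0.703, -0.115, 0.697, 0.075]
contact_force: [-2.4, 3.5, 6.0]
opening: 0.268
```

Run:
```python
from h import *
s=readout.get_state();print(np.round(s['contact_force'],2),np.round(s['tcp_pos'],4),s['opening'])
p,d,T=snap('wrist','w31');cv2.imwrite('pics/w31b.png',cv2.resize(p,None,fx=1.5,fy=1.5))
p,d,T=snap('side','s23');crop(p,210,120,310,200,'s23c.png')
```

```text
[-2.36  3.47  5.98] [ 0.5175 -0.255   0.0644] 0.268227494534069
scale 7 off 210 120
```

View pics/w31b.png

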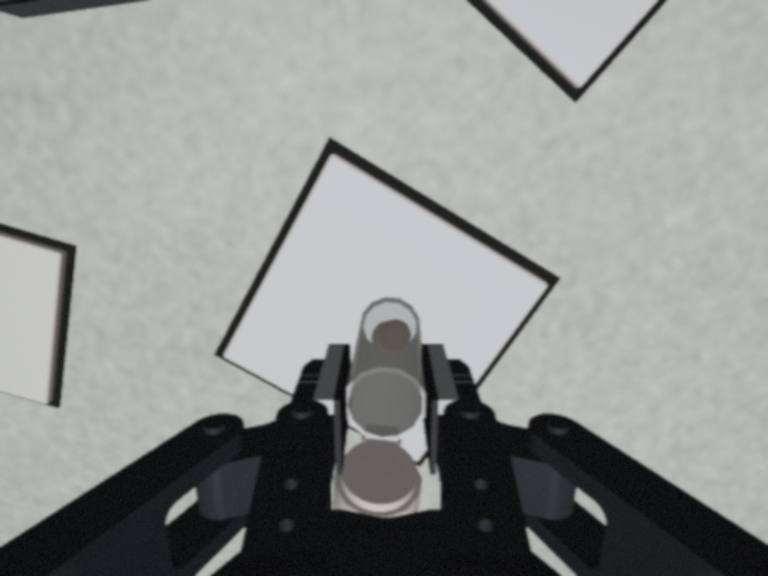

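View pics/s23c.png

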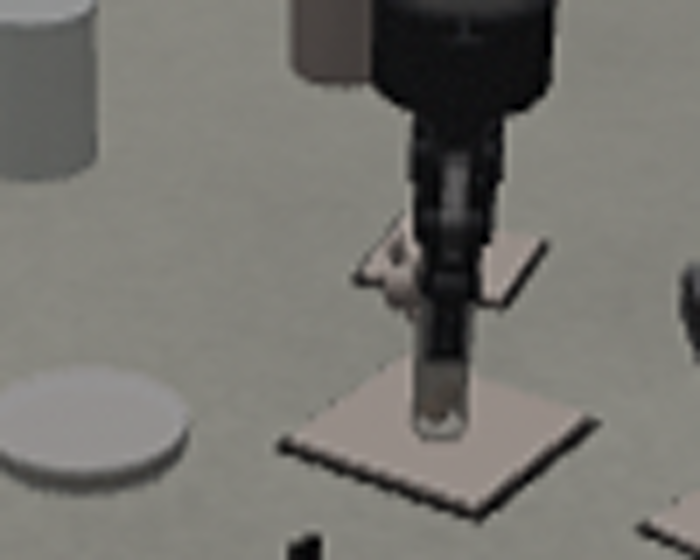

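carry_out(moves=[0,0,0,0,0.4,0,0,0,0,0.3,0,0,0,0,-0.2,0,0,0,0,-0.2,0,0,0,0,-0.2,0,0,20,0,-0.2,0,0,40,0,-0.2,-10,0,50,0,-0.2,0,0,0,0,-0.2])

```text
t: 36.02
tcp_pos: [0.5093, -0.2578, 0.1805]
ee_rot: [0.705, -0.117, 0.695, 0.072]
contact_force: [1.2, 0.4, 0.1]
opening: 0.6
```

Run:
```python
from h import *
s=readout.get_state();print(np.round(s['contact_force'],2),np.round(s['tcp_pos'],4),s['opening'])
p,d,T=snap('wrist','w32');cv2.imwrite('pics/w32b.png',cv2.resize(p,None,fx=1.5,fy=1.5))
p,d,T=snap('side','s24');crop(p,200,120,320,210,'s24c.png')
```

```text
[1.2  0.44 0.12] [ 0.5093 -0.2578  0.1805] 0.5997870050796791
scale 6 off 200 120
```

View pics/w32b.png

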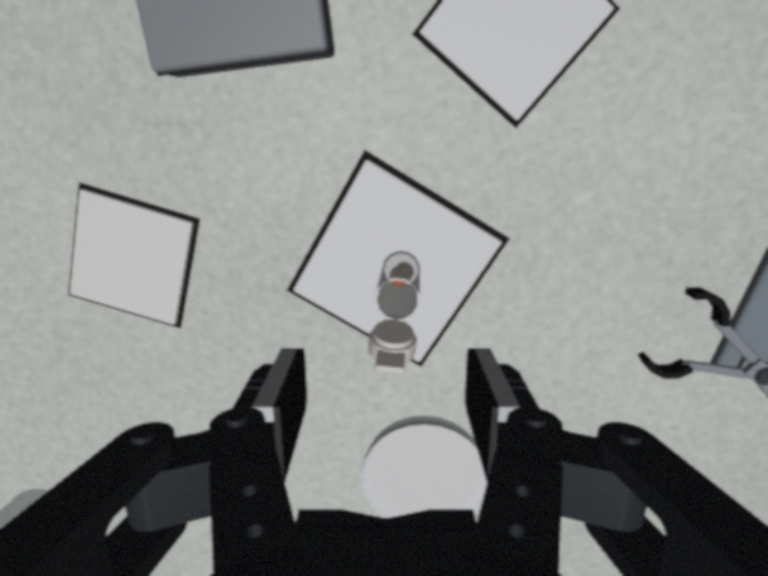

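View pics/s24c.png

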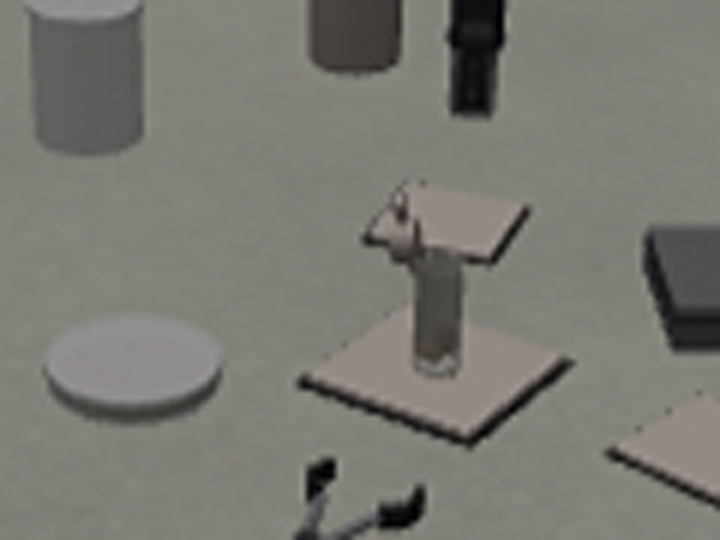

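Run:
```python
from h import *
f=np.load('pics/w32.npz');T=f['T']
W=lambda u,v,z:np.round(at_z('wrist',(u+.5)/1.5-.5,(v+.5)/1.5-.5,z,T),4)
print('bottom',W(401,269,.007),'rim',W(398,299,.069),'tile',np.mean([W(*k,.007) for k in [(366,155),(506,240),(420,363),(291,290)]],0))
for u,v in[(394,330),(391,357),(390,366)]:print('lid',cloud('wrist',f['d'],T)[int(v/1.5),int(u/1.5)].round(4))
```

```text
bottom [ 0.52  -0.256  0.007] rim [ 0.5189 -0.2559  0.069 ] tile [ 0.5189   -0.260425  0.007   ]
lid [ 0.5321 -0.2542  0.08  ]
lid [ 0.5395 -0.2529  0.0957]
lid [ 0.5407 -0.2522  0.1025]
```

```bash
python3 -c "
from workcell import env
print(env.sign_off())"
```

```text
the job is handed in; nothing more can be done
None
```

The job is done and handed in at about 36 s of the 69 s allowed; no verdict was reported.

**What I did:**
- I stood the vial in the jaws and pushed the ring past the first lock. The camera put the handle at about 0.43 rad with the robot off.
- I opened the lid by pinching the tab, then pushed the lid past upright with the closed fingers.
- I pressed the ring down. The jaws sprang open, and I set the vial on the largest tile.

**Last checks:**
- The vial is upright: rim and base centres agree within about 1 mm.
- Its axis is about 4 mm from the tile's centre.
- The lid is at about 1.9 rad and the jaws are visibly open.
- The gripper is clear of everything.
- The petri dish and slide box looked unmoved in the last pictures. The jar was last seen before the final carry, which did not pass near it.

**What went wrong on the way:**
- **First pinch slipped:** it lifted and tilted the vial a few mm in the jaws, which I corrected by pressing it back down with up to 33 N. A second pinch also slipped before the third held.
- **Tool tilt:** the last joint hit its range limit early on and left the tool tilted by about 0.06 rad for the rest of the job. It did no visible harm.

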